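# Load the dead-weight creep rig for the next run

## Robot

A 7-joint arm with a two-finger parallel gripper is mounted at the origin on the work surface. World frame = base frame: x ahead of the robot, y to its left, z up, the work surface at z = 0. Lengths are in m, angles in rad, forces in N, time in s.
With the tool pointing down it reaches from about 0.425 to 0.925 m from the base axis. Payload 6.8 kg.
Tool frame: the origin (TCP) lies at the very end of the fingers, on their centre line; the grasp point (between the pads) lies 19 mm behind it (robot.grip_point_offset is the distance from the TCP to the grasp point, in m); y points along the fingers, z is the direction in which the jaws open and shut, and the axes are right-handed (so a half turn about y gives the same grasp; the last joint's range is limited). The gripper opens to 85 mm and grips with 20 to 120 N. Pads are 22 mm wide; open, the fingers measure 114 mm over their backs; the gripper's body (76 mm by 85 mm) begins 54 mm behind the grasp point. The pads swing forward as they close: fully open they stand 13 mm farther back than shut.
Start: joints at [-1.387, 0.477, 0.022, 1.555, -0.011, 1.109, -0.083], TCP at [0.194, 0.646, 0.231] pointing down, gripper open.
Joint ranges: [-2.96, 2.96], [-0.34, 2.1], [-1.41, 1.46], [0.24, 2.44], [-1.37, 4.51], [0.17, 1.92], [-2.96, 2.96]. Speed limits (rad/s): [2.39, 2.39, 3.14, 3.14, 3.14, 3.14, 3.14].

## Interface

Orientations are given as a unit quaternion [x, y, z, w].
In Python, from rig import robot gives the robot as it stands.
- The arm moves only by the shell command python3 -m crank 'ROWS'. ROWS is a JSON object of lists of equal length, an entry for each row: "delta_pos": the shift along the tool's x, y, z in mm, a list of three; "dr": the turn, a rotation vector about the tool's x, y, z in rad, a list of three; "hand": the finger opening in mm, from 0 to 85.4. In form: {"delta_pos": [[tx, ty, tz], ...], "dr": [[rx, ry, rz], ...], "hand": [hand, ...]}. A call has 1 to 12 rows; each row shifts and turns the commanded pose from where the row before left it, along the tool's axes as they then stand; what a row does not reach is not made up. A row lasts 1/10 s, in which the tool goes at most 50 mm and 8.59 degrees, less where a joint would pass 70% of its speed; a pose out of reach is approached as far as the arm can. A call with a gripper value outside its range is refused whole. The fingers move at their own pace and stop on an object; the grip force is fixed at half the most. Time passes only in rows, so rows that do not move let the fingers close. It gives the time, the measured TCP pose, the force and the opening at its end, in the units of the state.
- robot.get_obs(): the state, without advancing time (a new reading comes with each control period).
- robot.get_image(name): name is "scene" or "top"; returns the picture (480x640x3 uint8, red, green, blue); there is no depth.
- robot.camera_params(name): a dict with "fov_y" (degrees; the focal length in pixels is half the picture's height over the tangent of half this angle, whatever the lens; pixels are square), "cx", "cy" (the principal point, pixels), "k1" (the pictures are not rectified: a ray, as slopes to the right and down, at radius r is drawn at 1 + k1 r^2 times it, then the intrinsics apply), "R" (3x3) and "t" (3): a world point X has camera coordinates R X + t. Camera axes: x right, y down, z forward; pixel columns grow to the right and rows downward; lengths in m; the calibration is good to about 2 mm. A picture is of the moment at which its call begins. camera_params takes no time and is no camera call.
- robot.finish_job(): hands the job in, once; it reports no verdict.
Trained networks look in the newest picture that a camera, given by its name, has taken for a name from the list of things; names that differ only in an ending like _2 or _b are one class to them, and where a whole thing is asked for, a point or a joint stands for the part that bears it (a point fixed in the world has none). Each returns a list of dicts, best first, with "score" (0 to 1); they miss things now and then, are a little off and sometimes report something else, mostly with a low value. They report only what shows in the picture. A call takes as long as a camera call. They do not tell look-alikes from the thing itself.
- robot.cut_out(thing, camera): "mask" (480x640 bool, what is visible of it).
- robot.place_of(thing, camera): "position" ([x, y, z] in m, in world coordinates, good to about 4 mm: a listed point, or the origin of a listed thing).
The state is a dict: "t": time; "joint_pos": joint angles; "joint_velocities": joint speeds; "joint_efforts": joint torques, N m; "ee_pos": TCP position; "ee_rot": TCP orientation; "force": force on the tool from outside, world axes, zero at the start; "torque": the same for the moment, N m; "finger_gap": finger opening in m.
Only numpy, scipy, OpenCV 4.12 (cv2) and the standard library are available. Lean on these libraries where they do the work, as an engineer would, in place of code of your own. Each camera call takes 0.05 s, during which the arm holds its last target.

## Task

Get the creep rig ready for its next run: slide the arrest to its locked end so that the loading post is held, swing the probe arm out to its stop, clear of the post, and thread all the ring weights on the mat down the post, one on another and fully home, the widest at the bottom and each next one narrower. Then swing the probe arm back to its stop over the post and, last, slide the arrest to its free end to start the test. Do not disturb the wash bottle, the reagent bottle or the tip box.

Things in the scene. Friction and masses are not known exactly. Their poses are not given: they have to be found in the camera images.
- rig: bench-top dead-weight creep rig, fixed: white base 300 x 250 mm, deck 30 mm above the bench. Origin: on the bench straight below the loading post; z up, -x towards the robot, x from the post to the pivot column (steel, 34 mm diameter, 140 mm from the post, up to 181 mm). The probe arm swings out over its +y side; the arrest is on its -y side, 115 mm from the post axis
- post_seat (a point): centre of the top face of the loading platform (steel disc, 76 mm diameter, 6 mm thick), where the bottom weight seats, about 90 mm above the bench when locked (87 mm when free). The upright loading post, 14 mm diameter with a tapered tip, rises 70 mm from here
- post_top (a point): centre of the top end of the loading post, 70 mm above post_seat; with the arm over it the tip of the probe hangs about 3 to 6 mm above
- swing_pivot (a point): point on the vertical hinge axis of the probe arm (top of the pivot column), at the height of swing_handle
- swing_handle (a point): grip point on the axis of the upright black round handle at the probe arm's free end, 15 mm below its top: 22 mm diameter, top 273 mm above the bench, standing 72 mm clear of the arm's bar (18 mm wide, 185 to 201 mm above the bench), 180 mm from the hinge. The displacement probe (16 mm rod, top 245 mm above the bench) stands 140 mm from the hinge
- probe_arm (a joint): swing of the probe arm about its upright hinge, rad: 0 = at its stop with the probe over the loading post, pointing from the pivot column towards the robot (-x of the rig); grows to 1.5 = at the other stop, swung clear, clockwise seen from above, towards the rig's +y. It stays where it is left (friction needs about 1 N at the handle)
- arrest_grip (a point): point on the centre of the black arrest grip: upright block 16 mm (along its travel) x 18 mm x 36 mm tall, standing on the arrest track, whose top is 48 mm above the bench; the point is 24 mm above the track and 12 mm below the grip's top. A thin steel bar runs from it towards the post
- arrest (a joint): travel of the arrest grip along the rig's x, m: 0 = free end (nearest the robot), grows away from the robot to 0.050 = locked end. About 2 N moves it; it stays where it is left. It lifts the loading post 3 mm when locked
- mat: black rubber mat 260 x 260 x 2 mm on the bench, fixed; origin at the centre of its underside
- wash_bottle: bystander: white plastic wash bottle, 76 mm diameter, 205 mm tall with blue spout; origin at the centre of its underside
- reagent_bottle: bystander: glass bottle with orange cap, 68 mm diameter, 130 mm tall; origin at the centre of its underside
- tip_box: bystander: grey pipette-tip box 90 x 125 x 63 mm; origin at the centre of its underside
- weight_a: plain steel ring weight, outer diameter 68 mm, bore 18 mm, 16 mm thick, about 440 g, lying flat on the mat at the start (may be absent: None). Origin: centre of its underside, z along its axis (up)
- weight_b: plain steel ring weight, outer diameter 60 mm, bore 18 mm, 16 mm thick, about 340 g, lying flat on the mat at the start (may be absent: None). Origin: centre of its underside, z along its axis (up)
- weight_c: plain steel ring weight, outer diameter 52 mm, bore 18 mm, 16 mm thick, about 250 g, lying flat on the mat at the start (may be absent: None). Origin: centre of its underside, z along its axis (up)
- weight_d: plain steel ring weight, outer diameter 44 mm, bore 18 mm, 16 mm thick, about 170 g, lying flat on the mat at the start (may be absent: None). Origin: centre of its underside, z along its axis (up)
Things that resemble listed ones, but are neither listed nor needed, are in the scene too. What is shaped like the weight_d but brown or yellow is not meant. Leave any red look-alike of the weight_c alone.

How it is judged:
By the outcome, as a careful person would: the job done as asked, in the order asked, and still so for the second after the job is handed in, with the robot touching nothing.
Of weight_a, weight_b, weight_c, weight_d only 2 to 4 are there at a start; the rules pass over those that are not, and their reading is None.
At some moment in a run one of weight_a, weight_b, weight_c, weight_d may be knocked a few centimetres aside while the robot is not near it.
It also fails if it takes over 210 s, if anything falls off the work surface, if the arm or the gripper's body presses on something with over 40 N, if the wrist force passes 120 N, or if a joint passes its speed limit or range.

## Working session

There is one attempt and no reset: what is moved stays moved. The work goes in short steps, Python scripts to look and compute and a shell command to move; the robot and the scene stay as the last step left them, time stands still between calls to the robot, and variables do not carry over. Pictures are saved under pics/ and viewed, and the job is handed in when it is done.

```bash
ls; mkdir -p pics; python3 - <<'E'
from rig import robot
import cv2,numpy as np
for n in("scene","top"):
    im=robot.get_image(n); cv2.imwrite(f"pics/{n}0.png",im[:,:,::-1])
    p=robot.camera_params(n); print(n,p)
o=robot.get_obs();print(o)
E
```

```text
pics
scene {'fov_y': 44.85889441102662, 'cx': 322.0625022810618, 'cy': 234.11404488536616, 'k1': -0.19588573051923153, 'R': array([[-0.36544417,  0.9307445 ,  0.01285425],
       [ 0.78481418,  0.31551328, -0.53340236],
       [-0.500517  , -0.18484058, -0.84576397]]), 't': array([ 0.20932535, -0.35088729,  2.05064405])}
top {'fov_y': 44.41071176597678, 'cx': 316.84511969185087, 'cy': 231.9934598924685, 'k1': 0.0043398484117527555, 'R': array([[-0.02531636, -0.99963651, -0.00926941],
       [-0.99047881,  0.0263374 , -0.13512245],
       [ 0.13531747,  0.00576034, -0.99078555]]), 't': array([-0.00516301,  0.58202186,  1.36295092])}
{'t': 0.1, 'joint_pos': array([-1.38707208,  0.47772957,  0.02234454,  1.55632852, -0.01148594,
        1.10931222, -0.0831067 ]), 'joint_velocities': array([-1.11791569e-03, -2.17801676e-03, -3.80074363e-04, -3.50777251e-03,
       -2.03783610e-03,  1.34625979e-03, -5.80672300e-05]), 'joint_efforts': array([ 3.60236125e-03, -5.97758389e+01,  1.61335196e+00, -2.81954384e+01,
        1.27917901e-02,  5.04034309e-03,  2.89143856e-06]), 'ee_pos': array([0.19406086, 0.64595258, 0.23042501]), 'ee_rot': array([ 0.70017547, -0.10284113,  0.10276556, -0.69901163]), 'force': array([-0.06203544,  0.30471552, -0.99718814]), 'torque': array([ 0.03991641, -0.00277578,  0.01708777]), 'finger_gap': 0.08513265515081968}
```

View pics/scene0.png

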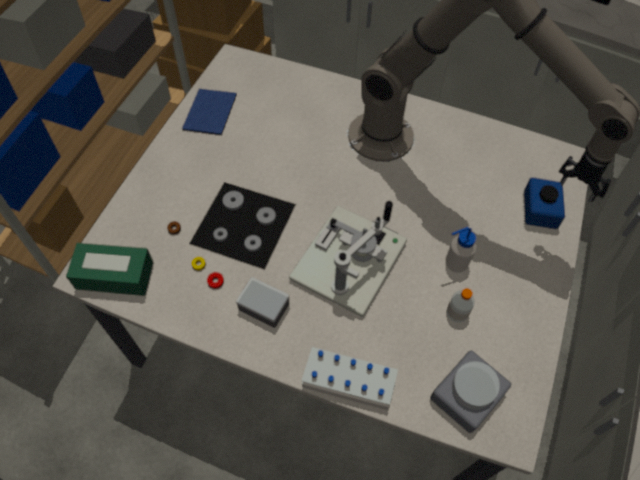

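View pics/top0.png

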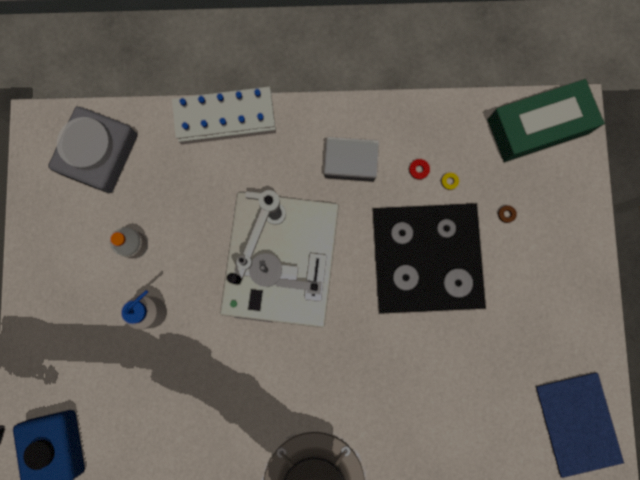

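Top view: four steel rings on the black mat at (402,233), (447,228), (405,278) and (458,283). The red (420,168), yellow (450,181) and brown (507,214) look-alikes are off the mat. The rig's post is at about (263,268), the column at (270,200), the handle at (233,278) and the arrest grip at (314,287).

```bash
cat > h.py <<'E'
from rig import robot
import cv2,numpy as np
from scipy.spatial.transform import Rotation as Ro
def cam(n):
    p=robot.camera_params(n); f=240/np.tan(np.radians(p['fov_y']/2)); return p,f
def proj(n,X):
    p,f=cam(n); c=np.atleast_2d(X)@p['R'].T+p['t']; s=c[:,:2]/c[:,2:]; r2=(s**2).sum(1,keepdims=True)
    return s*(1+p['k1']*r2)*f+[p['cx'],p['cy']]
def unproj(n,uv,z):
    p,f=cam(n); d=(np.atleast_2d(uv)-[p['cx'],p['cy']])/f; s=d.copy()
    for _ in range(30): s=d/(1+p['k1']*(s**2).sum(1,keepdims=True))
    ray=np.c_[s,np.ones(len(s))]@p['R']; C=-p['R'].T@p['t']
    k=(z-C[2])/ray[:,2:]; return C+k*ray
def snap(n,name,box=None,sc=1):
    im=robot.get_image(n)
    v=im
    if box: v=cv2.resize(im[box[1]:box[3],box[0]:box[2]],None,fx=sc,fy=sc,interpolation=cv2.INTER_CUBIC)
    cv2.imwrite(f"pics/{name}.png",v[:,:,::-1]); return im
def tool():
    o=robot.get_obs(); R=Ro.from_quat(o['ee_rot']).as_matrix(); return o,R
def go(target,jaw=None):
    """print tool-frame delta (mm) to TCP target, tilt/turn error so y is down and z along jaw dir"""
    o,R=tool(); d=R.T@(np.array(target)-o['ee_pos'])*1000
    print('pos',o['ee_pos'].round(4),'delta_mm',d.round(1))
    if jaw is not None:
        best=None
        for s in(1,-1):
            z=np.array([np.cos(jaw),np.sin(jaw),0])*s; y=np.array([0,0,-1.]); x=np.cross(y,z)
            T=np.c_[x,y,z]; rv=Ro.from_matrix(R.T@T).as_rotvec()
            print('rotvec',rv.round(3), 'j7',o['joint_pos'][6].round(2))
E
python3 - <<'E'
from h import *
for n in("top","scene"):
    robot.get_image(n)
    for t in("rig","post_seat","post_top","swing_pivot","swing_handle","arrest_grip","mat","weight_a","weight_b","weight_c","weight_d","wash_bottle","reagent_bottle","tip_box"):
        r=robot.place_of(t,n)
        print(n,t,[(np.round(d['position'],3).tolist(),round(d['score'],2)) for d in r[:5]])
E
```

```text
top rig [([0.496, 0.097, 0.0], 0.6), ([0.473, -0.228, 0.0], 0.17)]
top post_seat [([0.493, 0.099, 0.087], 0.61)]
top post_top []
top swing_pivot [([0.631, 0.077, 0.259], 0.74)]
top swing_handle [([0.463, 0.144, 0.254], 0.95), ([0.489, 0.102, 0.085], 0.38)]
top arrest_grip [([0.455, -0.357, 0.002], 0.71), ([0.454, -0.014, 0.074], 0.62), ([0.492, 0.1, 0.001], 0.21)]
top mat [([0.518, -0.29, -0.004], 0.95)]
top weight_a [([0.739, -0.278, -0.002], 0.9), ([0.472, -0.23, 0.0], 0.88), ([0.458, -0.355, -0.0], 0.86), ([0.575, -0.225, -0.001], 0.79), ([0.589, -0.334, 0.003], 0.77)]
top weight_b [([0.739, -0.278, -0.002], 0.9), ([0.472, -0.23, 0.0], 0.88), ([0.458, -0.355, -0.0], 0.86), ([0.575, -0.225, -0.001], 0.79), ([0.589, -0.334, 0.003], 0.77)]
top weight_c [([0.739, -0.278, -0.002], 0.9), ([0.472, -0.23, 0.0], 0.88), ([0.458, -0.355, -0.0], 0.86), ([0.575, -0.225, -0.001], 0.79), ([0.589, -0.334, 0.003], 0.77)]
top weight_d [([0.739, -0.278, -0.002], 0.9), ([0.472, -0.23, 0.0], 0.88), ([0.458, -0.355, -0.0], 0.86), ([0.575, -0.225, -0.001], 0.79), ([0.589, -0.334, 0.003], 0.77)]
top wash
[... 762 characters left out ...]
0.002], 0.77), ([0.586, -0.333, 0.005], 0.66), ([0.706, -0.353, 0.001], 0.64), ([0.452, -0.356, 0.003], 0.58), ([0.47, -0.236, 0.001], 0.54)]
scene weight_c [([0.58, -0.224, 0.002], 0.77), ([0.586, -0.333, 0.005], 0.66), ([0.706, -0.353, 0.001], 0.64), ([0.452, -0.356, 0.003], 0.58), ([0.47, -0.236, 0.001], 0.54)]
scene weight_d [([0.58, -0.224, 0.002], 0.77), ([0.586, -0.333, 0.005], 0.66), ([0.706, -0.353, 0.001], 0.64), ([0.452, -0.356, 0.003], 0.58), ([0.47, -0.236, 0.001], 0.54)]
scene wash_bottle [([0.403, 0.381, 0.0], 0.84)]
scene reagent_bottle [([0.567, 0.425, 0.003], 0.56)]
scene tip_box [([0.633, 0.073, 0.257], 0.64), ([0.761, -0.109, -0.005], 0.58), ([0.563, 0.427, 0.001], 0.42)]
```

```bash
python3 - <<'E'
from h import *
snap("top","rig1",(215,180,345,330),4.0)
snap("top","mat1",(370,150,530,320),3.5)
E
```

```text
(no output)
```

View pics/rig1.png

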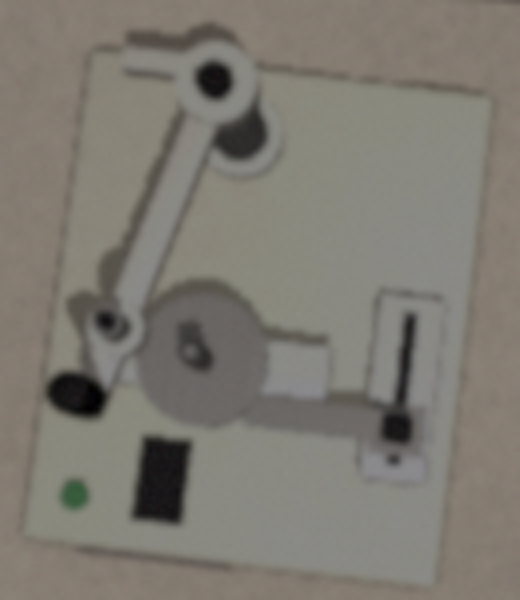

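View pics/mat1.png

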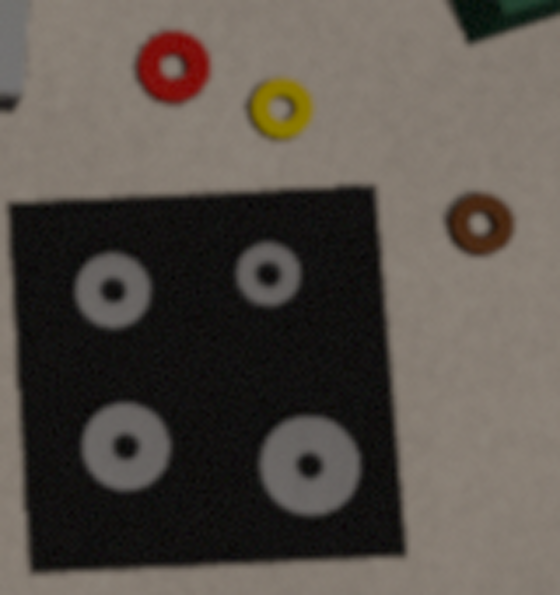

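All four weights are present: a (458,283), b (405,278), c (402,233) and d (447,228). Their sizes fall in the right order, and they are grey and on the mat. The red, yellow and brown rings are off the mat and excluded. Next I refine the rig pose.

```bash
cat >> h.py <<'E'
def rings(n,im):
    """grey blobs on mat -> centre world, dia"""
    cs=np.array([[.52-.13,-.29-.13],[.52+.13,-.29-.13],[.52+.13,-.29+.13],[.52-.13,-.29+.13]])
    q=proj(n,np.c_[cs,np.full(4,.002)]); m=np.zeros(im.shape[:2],np.uint8); cv2.fillPoly(m,[q.astype(int)],255)
    m=cv2.erode(m,np.ones((7,7)))
    g=cv2.cvtColor(im,cv2.COLOR_RGB2GRAY); b=((g>62)&(m>0)).astype(np.uint8)
    out=[]
    for c in cv2.findContours(b,cv2.RETR_EXTERNAL,cv2.CHAIN_APPROX_NONE)[0]:
        if cv2.contourArea(c)<80: continue
        P=unproj(n,c[:,0,:].astype(float),.012)[:,:2]
        (cx,cy),r=cv2.minEnclosingCircle((P*1e4).astype(np.float32))
        h=cv2.contourArea((P*1e4).astype(np.float32))/1e8
        M=cv2.moments(c); uv=(M['m10']/M['m00'],M['m01']/M['m00'])
        out.append((np.round(unproj(n,[uv],.011)[0][:2],4).tolist(),round(2*(h/np.pi)**.5,4)))
    return sorted(out,key=lambda a:-a[1])
E
python3 - <<'E'
from h import *
for n in("top","scene"):
    im=robot.get_image(n); print(n,rings(n,im))
c=np.array([(92,48),(492,95),(435,583),(25,540)])/4+[215,180]
P=unproj("top",c,.03); print(P.round(4))
e=[P[1]-P[0],P[2]-P[1],P[3]-P[2],P[0]-P[3]]
for v in e: print(np.hypot(*v[:2]).round(4),np.degrees(np.arctan2(v[1],v[0])).round(2))
print(P.mean(0))
def U(u,v,z): return unproj("top",[[u/4+215,v/4+180]],z)[0].round(4)
print('pivot top',U(214,80,.2)); print('platform',U(203,352,.087)); print('posttop?',U(187,330,.157),U(185,325,.157))
print('handle top',U(74,393,.273)); print('grip top',U(397,428,.084))
snap("scene","rig2",(285,190,415,320),4.5)
E
```

```text
top [([0.4541, -0.356], 0.0662), ([0.4703, -0.2308], 0.0579), ([0.5788, -0.2267], 0.0499), ([0.5875, -0.3348], 0.0414)]
scene [([0.4541, -0.359], 0.0674), ([0.47, -0.234], 0.0599), ([0.5784, -0.2299], 0.0515), ([0.587, -0.3381], 0.0432)]
[[ 0.686   0.1686  0.03  ]
 [ 0.6505 -0.0731  0.03  ]
 [ 0.3603 -0.0308  0.03  ]
 [ 0.3914  0.2103  0.03  ]]
0.2443 -98.36
0.2933 171.72
0.2431 82.64
0.2975 -8.05
[0.5220377  0.06875187 0.03      ]
pivot top [0.6312 0.0799 0.2   ]
platform [0.4952 0.0984 0.087 ]
posttop? [0.502  0.1003 0.157 ] [0.5048 0.1013 0.157 ]
handle top [0.4624 0.1445 0.273 ]
grip top [ 0.4492 -0.0114  0.084 ]
```

View pics/rig2.png

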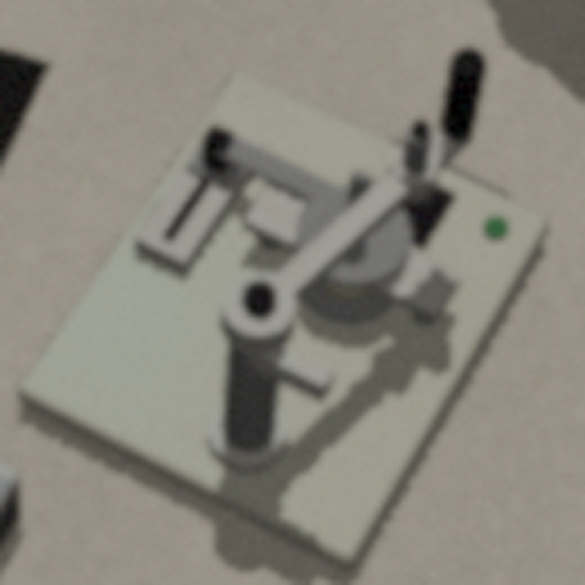

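```bash
python3 - <<'E'
from h import *
o,R=tool(); print(R.round(3))
print(np.degrees(np.arctan2(R[1,2],R[0,2])))
go([.45,.35,.40]); go([.453,-.011,.40],np.radians(-8))
print((R.T@np.array([453-450,-361,0])).round(1))
E
```

```text
[[ 0.958  0.     0.288]
 [-0.288  0.     0.958]
 [-0.    -1.     0.   ]]
73.28000141567267
pos [0.1942 0.6465 0.2313] delta_mm [ 330.3 -168.7 -210.3]
pos [0.1942 0.6465 0.2313] delta_mm [ 437.  -168.7 -555.2]
rotvec [-0.     1.419 -0.   ] j7 -0.08
rotvec [-0.    -1.723  0.   ] j7 -0.08
[ 106.7   -0.  -344.9]
```

```bash
python3 -m crank '{"delta_pos":[[0,-40,0],[0,-40,0],[0,-40,0],[0,-50,0],[33,0,-21],[33,0,-21],[33,0,-21],[33,0,-21],[33,0,-21],[33,0,-21],[33,0,-21],[33,0,-21]],"dr":[[0,0,0],[0,0,0],[0,0,0],[0,0,0],[0,0,0],[0,0,0],[0,0,0],[0,0,0],[0,0,0],[0,0,0],[0,0,0],[0,0,0]],"hand":[60,60,60,60,60,60,60,60,60,60,60,60]}'
python3 - <<'E'
from h import *
go([.453,-.011,.40],np.radians(-8))
E
```

```text
t: 3.05
ee_pos: [0.3995, 0.4082, 0.4015]
ee_rot: [-0.699, 0.103, -0.103, 0.7]
force: [0.6, -0.0, -0.4]
finger_gap: 0.0599
pos [0.3995 0.4082 0.4015] delta_mm [ 171.8    1.4 -386.1]
rotvec [-0.     1.419 -0.   ] j7 0.41
rotvec [-0.000e+00 -1.723e+00  1.000e-03] j7 0.41
```

```bash
python3 -m crank '{"delta_pos":[[17,0,-38],[17,0,-38],[17,0,-38],[17,0,-38],[17,0,-38],[17,0,-38],[17,0,-38],[17,0,-38],[17,0,-38],[17,0,-38],[0,0,0],[0,0,0]],"dr":[[0,0,0],[0,0,0],[0,0,0],[0,0,0],[0,0,0],[0,0,0],[0,0,0],[0,0,0],[0,0,0],[0,0,0],[0,0.13,0],[0,0.13,0]],"hand":[60,60,60,60,60,60,60,60,60,60,60,60]}'
python3 -m crank '{"delta_pos":[[0,0,0],[0,0,0],[0,0,0],[0,0,0],[0,0,0],[0,0,0],[0,0,0],[0,0,0],[0,0,0],[0,0,0]],"dr":[[0,0.13,0],[0,0.13,0],[0,0.13,0],[0,0.13,0],[0,0.13,0],[0,0.13,0],[0,0.13,0],[0,0.13,0],[0,0.119,0],[0,0,0]],"hand":[60,60,60,60,60,60,60,60,60,60]}'
python3 - <<'E'
from h import *
go([.453,-.011,.12],np.radians(-8))
for n in("top","scene"):
  snap(n,"a_"+n,(215,150,345,330) if n=="top" else (285,130,415,320),3)
E
```

```text
t: 4.25
ee_pos: [0.4521, -0.0048, 0.4016]
ee_rot: [-0.679, 0.195, -0.196, 0.68]
force: [0.3, 0.1, -0.0]
finger_gap: 0.0602
t: 5.25
ee_pos: [0.4521, -0.0033, 0.4014]
ee_rot: [-0.463, 0.534, -0.534, 0.464]
force: [-0.5, -0.1, 0.4]
finger_gap: 0.0603
pos [ 0.4521 -0.0033  0.4014] delta_mm [  7.6 281.4   1.9]
rotvec [-0.    -0.002 -0.   ] j7 -0.3
rotvec [ 0.    3.14 -0.  ] j7 -0.3
```

View pics/a_scene.png

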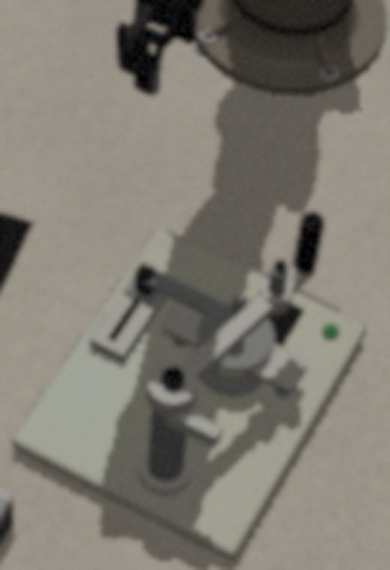

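```bash
python3 -m crank '{"delta_pos":[[2,40,0],[2,40,0],[2,40,0],[2,40,0],[0,40,0],[0,40,0],[0,40,0],[0,0,2],[0,0,0],[0,0,0]],"dr":[[0,0,0],[0,0,0],[0,0,0],[0,0,0],[0,0,0],[0,0,0],[0,0,0],[0,0,0],[0,0,0],[0,0,0]],"hand":[60,60,60,60,60,60,60,60,60,60]}'
python3 - <<'E'
from h import *
go([.453,-.011,.056],np.radians(-8))
for n in("top","scene"):
  snap(n,"b_"+n,(215,180,345,330) if n=="top" else (285,170,415,320),4)
E
```

```text
t: 6.35
ee_pos: [0.4547, -0.0114, 0.1232]
ee_rot: [0.463, -0.533, 0.534, -0.465]
force: [-0.2, -0.2, 0.1]
finger_gap: 0.0601
pos [ 0.4547 -0.0114  0.1232] delta_mm [-0.  67.2 -2. ]
rotvec [-0.003  0.    -0.001] j7 -0.05
rotvec [-2.000e-03 -3.141e+00  5.000e-03] j7 -0.05
```

View pics/b_scene.png

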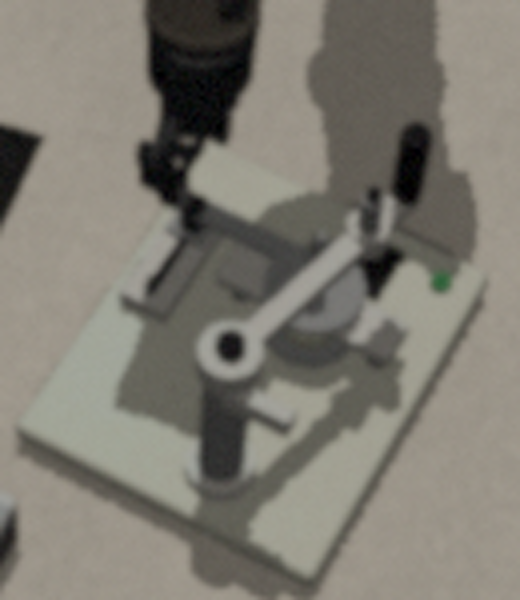

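```bash
python3 -m crank '{"delta_pos":[[0,20,0],[0,20,0],[0,15,0],[0,12,0],[0,0,0],[0,0,0]],"dr":[[0,0,0],[0,0,0],[0,0,0],[0,0,0],[0,0,0],[0,0,0]],"hand":[60,60,60,60,60,60]}'
python3 - <<'E'
from h import *
go([.453,-.011,.056],np.radians(-8))
for n in("top","scene"):
  snap(n,"c_"+n,(215,180,345,330) if n=="top" else (285,170,415,320),4)
E
```

```text
t: 7.05
ee_pos: [0.4536, -0.0114, 0.055]
ee_rot: [0.463, -0.534, 0.534, -0.464]
force: [0.2, -0.1, -1.5]
finger_gap: 0.0599
pos [ 0.4536 -0.0114  0.055 ] delta_mm [-0.3 -1.  -0.6]
rotvec [-0.001 -0.    -0.   ] j7 0.04
rotvec [ 1.000e-03  3.141e+00 -1.000e-03] j7 0.04
```

View pics/c_scene.png

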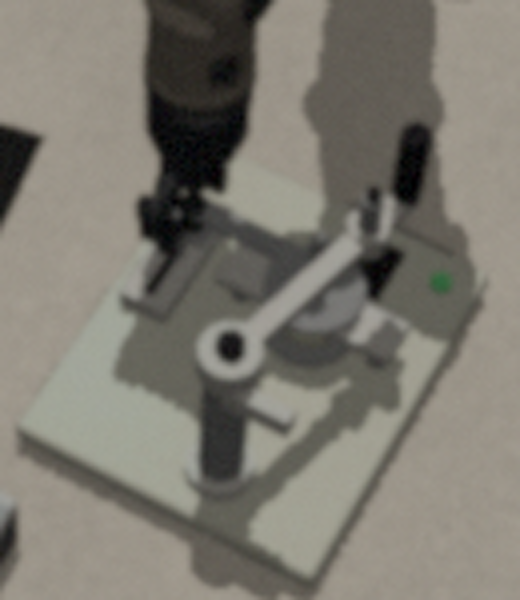

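```bash
python3 -m crank '{"delta_pos":[[0,0,10],[0,0,10],[0,0,10],[0,0,10],[0,0,10],[0,0,8],[0,0,0]],"dr":[[0,0,0],[0,0,0],[0,0,0],[0,0,0],[0,0,0],[0,0,0],[0,0,0]],"hand":[60,60,60,60,60,60,60]}'
python3 -m crank '{"delta_pos":[[0,0,4],[0,0,3],[0,0,0]],"dr":[[0,0,0],[0,0,0],[0,0,0]],"hand":[60,60,60]}'
python3 - <<'E'
from h import *
for n in("top","scene"):
  snap(n,"d_"+n,(215,180,345,330) if n=="top" else (285,170,415,320),4)
E
```

```text
t: 7.85
ee_pos: [0.5122, -0.0198, 0.0543]
ee_rot: [0.463, -0.533, 0.534, -0.464]
force: [-0.0, 1.0, 1.1]
finger_gap: 0.0599
t: 8.15
ee_pos: [0.5175, -0.0206, 0.0542]
ee_rot: [0.464, -0.534, 0.534, -0.464]
force: [-0.9, 0.1, -0.5]
finger_gap: 0.0601
```

View pics/d_scene.png

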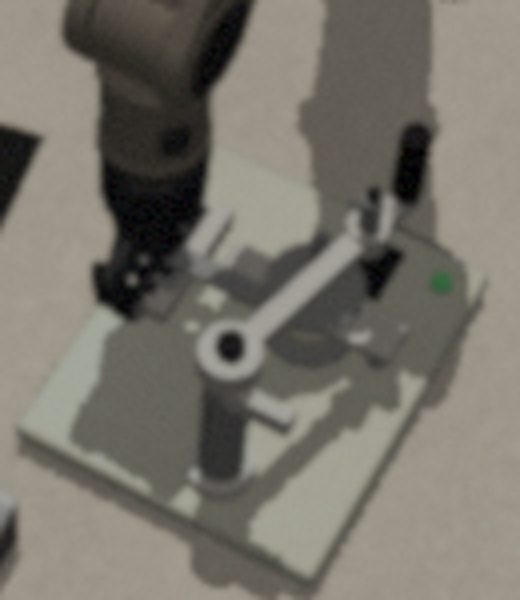

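```bash
python3 -m crank '{"delta_pos":[[0,0,3],[0,0,3],[0,0,0]],"dr":[[0,0,0],[0,0,0],[0,0,0]],"hand":[60,60,60]}'
python3 -m crank '{"delta_pos":[[0,0,2],[0,0,0]],"dr":[[0,0,0],[0,0,0]],"hand":[60,60]}'
python3 -m crank '{"delta_pos":[[0,0,2],[0,0,0]],"dr":[[0,0,0],[0,0,0]],"hand":[60,60]}'
```

```text
t: 8.55
ee_pos: [0.5221, -0.0212, 0.0541]
ee_rot: [-0.464, 0.535, -0.533, 0.463]
force: [-5.1, 1.0, 3.8]
finger_gap: 0.0602
t: 8.75
ee_pos: [0.5221, -0.0212, 0.0537]
ee_rot: [-0.465, 0.536, -0.532, 0.462]
force: [-10.4, 1.2, 6.4]
finger_gap: 0.0601
t: 8.95
ee_pos: [0.5222, -0.0212, 0.0534]
ee_rot: [-0.466, 0.537, -0.531, 0.461]
force: [-15.0, 1.9, 11.0]
finger_gap: 0.0598
```

```bash
python3 -m crank '{"delta_pos":[[0,0,-10],[0,0,-15],[0,0,-5],[0,-10,0],[0,-20,0],[0,-40,0],[0,-40,0],[0,-40,0],[0,-40,0],[0,-40,0],[0,-40,0],[0,0,0]],"dr":[[0,0,0],[0,0,0],[0,0,0],[0,0,0],[0,0,0],[0,0,0],[0,0,0],[0,0,0],[0,0,0],[0,0,0],[0,0,0],[0,0,0]],"hand":[60,60,60,60,60,60,60,60,60,60,60,60]}'
python3 - <<'E'
from h import *
ims={n:snap(n,"e_"+n,(215,180,345,330) if n=="top" else (285,170,415,320),4) for n in("top","scene")}
for n in("top","scene"):
    for t in("swing_handle","arrest_grip","post_seat","post_top"):
        print(n,t,[(np.round(d['position'],4).tolist(),round(d['score'],2)) for d in robot.place_of(t,n)[:2]])
E
```

```text
t: 10.15
ee_pos: [0.5013, -0.0182, 0.331]
ee_rot: [0.46, -0.532, 0.536, -0.467]
force: [0.3, -1.1, 0.6]
finger_gap: 0.0597
top swing_handle [([0.4644, 0.1459, 0.256], 0.94)]
top arrest_grip []
top post_seat [([0.4867, 0.0998, 0.0892], 0.75)]
top post_top [([0.4943, 0.1014, 0.1602], 0.67)]
scene swing_handle [([0.4636, 0.15, 0.2574], 0.83)]
scene arrest_grip [([0.5017, -0.0093, 0.0718], 0.72)]
scene post_seat [([0.4912, 0.0967, 0.0847], 0.8)]
scene post_top [([0.4924, 0.0965, 0.1601], 0.79)]
```

View pics/e_scene.png

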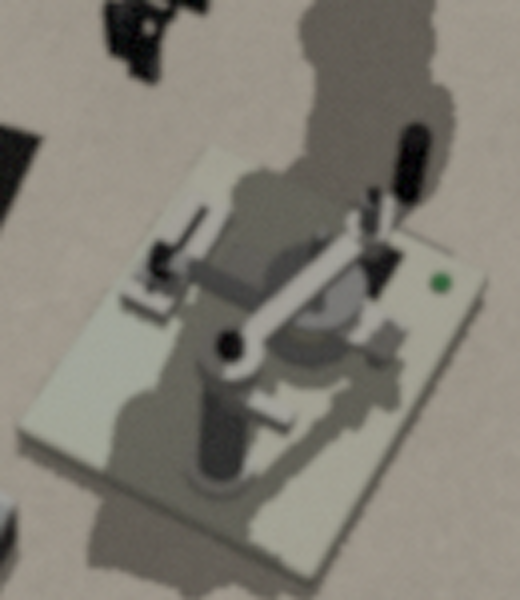

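View pics/e_top.png

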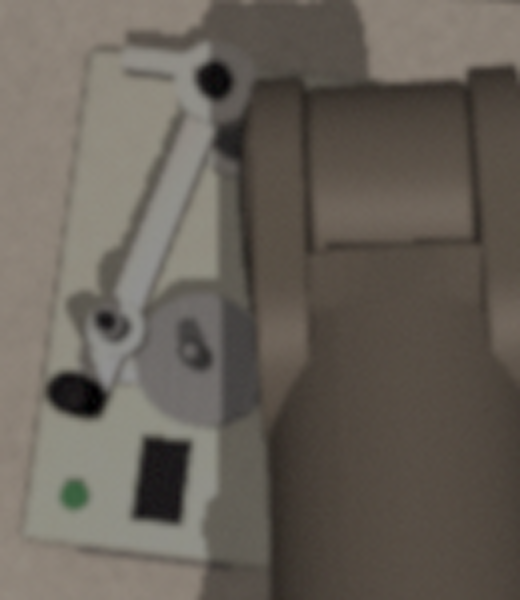

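```bash
python3 -m crank '{"delta_pos":[[0,-30,0],[0,0,0],[0,0,0],[0,0,0],[0,0,0],[0,0,0],[0,0,0],[0,0,0],[0,0,0],[0,0,0],[0,0,0],[0,0,0]],"dr":[[0,0,0],[0,-0.131,0],[0,-0.131,0],[0,-0.131,0],[0,-0.131,0],[0,-0.131,0],[0,-0.131,0],[0,-0.131,0],[0,-0.131,0],[0,-0.131,0],[0,-0.131,0],[0,0,0]],"hand":[60,60,60,60,60,60,60,45,45,45,45,45]}'
python3 - <<'E'
from h import *
go([.464,.1475,.36],np.radians(67.2))
E
```

```text
t: 11.85
ee_pos: [0.4975, -0.0177, 0.354]
ee_rot: [0.693, -0.141, 0.14, -0.693]
force: [-0.0, 0.5, 0.9]
finger_gap: 0.0448
pos [ 0.4975 -0.0177  0.354 ] delta_mm [-95.2  -6.  139.2]
rotvec [ 0.    -0.002 -0.   ] j7 1.12
rotvec [1.00e-03 3.14e+00 1.00e-03] j7 1.12
```

```bash
python3 -m crank '{"delta_pos":[[-16,-1,23],[-16,-1,23],[-16,-1,23],[-16,-1,23],[-16,-1,23],[-15,-1,24],[0,0,0],[0,0,0]],"dr":[[0,0,0],[0,0,0],[0,0,0],[0,0,0],[0,0,0],[0,0,0],[0,0,0],[0,0,0]],"hand":[45,45,45,45,45,45,45,45]}'
python3 - <<'E'
from h import *
go([.464,.1475,.243],np.radians(67.2))
for n in("top","scene"):
  snap(n,"f_"+n,(215,150,345,330) if n=="top" else (315,130,445,320),3)
E
```

```text
t: 12.65
ee_pos: [0.4643, 0.1476, 0.36]
ee_rot: [0.693, -0.141, 0.141, -0.693]
force: [0.5, -0.3, -0.5]
finger_gap: 0.045
pos [0.4643 0.1476 0.36  ] delta_mm [-2.00e-01  1.17e+02 -1.00e-01]
rotvec [ 0.001 -0.004 -0.   ] j7 0.75
rotvec [0.000e+00 3.137e+00 1.000e-03] j7 0.75
```

View pics/f_scene.png

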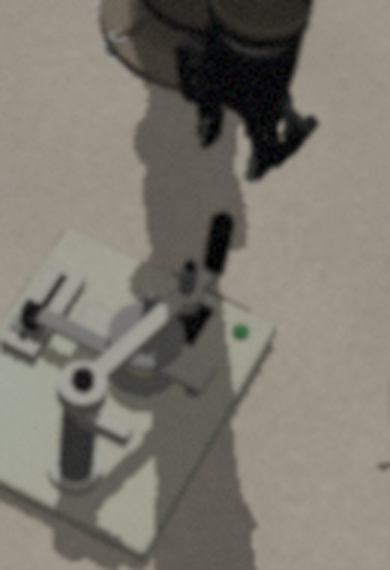

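```bash
python3 -m crank '{"delta_pos":[[0,30,0],[0,30,0],[0,15,0],[0,0,0]],"dr":[[0,0,0],[0,0,0],[0,0,0],[0,0,0]],"hand":[45,45,45,45]}'
python3 -m crank '{"delta_pos":[[0,15,0],[0,15,0],[0,12,0],[0,0,0]],"dr":[[0,0,0],[0,0,0],[0,0,0],[0,0,0]],"hand":[45,45,45,45]}'
python3 - <<'E'
from h import *
for n in("top","scene"):
  snap(n,"g_"+n,(215,150,345,330) if n=="top" else (315,130,445,320),3)
E
```

```text
t: 13.15
ee_pos: [0.4632, 0.1455, 0.2832]
ee_rot: [0.694, -0.143, 0.141, -0.692]
force: [0.2, -0.2, 1.1]
finger_gap: 0.0451
t: 13.55
ee_pos: [0.464, 0.1467, 0.2426]
ee_rot: [0.693, -0.142, 0.141, -0.692]
force: [0.2, -0.3, 0.2]
finger_gap: 0.045
```

View pics/g_scene.png

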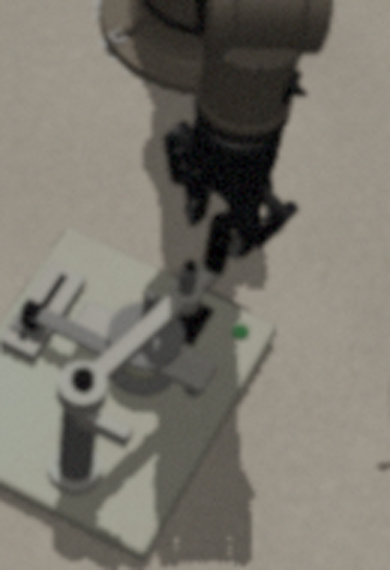

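```bash
python3 -m crank '{"delta_pos":[[0,0,0],[0,0,0],[0.3,0,7.2],[0.6,0,14.4],[0.6,0,14.4],[0.6,0,14.4],[0.6,0,14.4],[0.6,0,14.4],[0.6,0,14.4],[0,0,0]],"dr":[[0,0,0],[0,0,0],[0,0.04,0],[0,0.08,0],[0,0.08,0],[0,0.08,0],[0,0.08,0],[0,0.08,0],[0,0.08,0],[0,0,0]],"hand":[30,30,30,30,30,30,30,30,30,30]}'
python3 - <<'E'
from h import *
for n in("top","scene"):
  snap(n,"i_"+n,(215,150,345,330) if n=="top" else (315,130,445,320),3)
E
```

```text
t: 14.65
ee_pos: [0.5224, 0.2218, 0.2435]
ee_rot: [-0.633, 0.314, -0.314, 0.634]
force: [0.0, 0.2, 0.3]
finger_gap: 0.0299
```

View pics/i_scene.png

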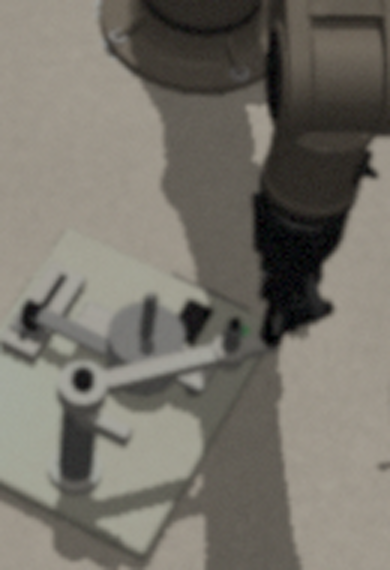

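```bash
python3 -m crank '{"delta_pos":[[0.6,0,14.4],[0.6,0,14.4],[0.6,0,14.4],[0.6,0,14.4],[0.6,0,14.4],[0.6,0,14.4],[0.6,0,14.4],[0.6,0,14.4],[0,0,0]],"dr":[[0,0.08,0],[0,0.08,0],[0,0.08,0],[0,0.08,0],[0,0.08,0],[0,0.08,0],[0,0.08,0],[0,0.08,0],[0,0,0]],"hand":[30,30,30,30,30,30,30,30,30]}'
python3 -m crank '{"delta_pos":[[0.2,0,7],[0.1,0,3.5],[0.1,0,3.5],[0,0,0]],"dr":[[0,0.04,0],[0,0.02,0],[0,0.02,0],[0,0,0]],"hand":[30,30,30,30]}'
python3 -m crank '{"delta_pos":[[0,0,3],[0,0,0]],"dr":[[0,0,0],[0,0,0]],"hand":[30,30]}'
python3 -m crank '{"delta_pos":[[0,0,3],[0,0,0]],"dr":[[0,0,0],[0,0,0]],"hand":[30,30]}'
```

```text
t: 15.65
ee_pos: [0.6295, 0.256, 0.2432]
ee_rot: [0.502, -0.497, 0.498, -0.502]
force: [-0.8, 0.2, -1.5]
finger_gap: 0.0301
t: 16.05
ee_pos: [0.643, 0.2561, 0.2434]
ee_rot: [0.482, -0.517, 0.517, -0.482]
force: [-0.4, -0.4, -0.5]
finger_gap: 0.0301
t: 16.25
ee_pos: [0.646, 0.2562, 0.2434]
ee_rot: [0.482, -0.517, 0.517, -0.482]
force: [-0.3, 0.6, -0.1]
finger_gap: 0.0302
t: 16.45
ee_pos: [0.6481, 0.2563, 0.2432]
ee_rot: [-0.483, 0.518, -0.517, 0.482]
force: [-4.5, -0.0, 2.1]
finger_gap: 0.0299
```

```bash
python3 -m crank '{"delta_pos":[[0,0,2],[0,0,0]],"dr":[[0,0,0],[0,0,0]],"hand":[30,30]}'
python3 -m crank '{"delta_pos":[[0,0,-3],[0,0,-3],[0,-10,0],[0,-20,0],[0,-30,0],[0,-30,0],[0,-30,0],[0,0,0]],"dr":[[0,0,0],[0,0,0],[0,0,0],[0,0,0],[0,0,0],[0,0,0],[0,0,0],[0,0,0]],"hand":[34,36,36,36,36,36,36,36]}'
python3 - <<'E'
from h import *
for n in("top","scene"):
  im=snap(n,"j_"+n,(205,150,345,330) if n=="top" else (285,130,445,320),3.3)
  print(rings(n,im))
E
```

```text
t: 16.65
ee_pos: [0.6482, 0.2562, 0.2431]
ee_rot: [-0.484, 0.518, -0.515, 0.481]
force: [-11.2, -0.5, 5.6]
finger_gap: 0.0303
t: 17.45
ee_pos: [0.6472, 0.2562, 0.3695]
ee_rot: [0.479, -0.516, 0.519, -0.485]
force: [1.0, -0.4, -0.1]
finger_gap: 0.0363
[([0.454, -0.356], 0.0669), ([0.4703, -0.2305], 0.0592), ([0.5786, -0.2265], 0.051), ([0.5877, -0.3348], 0.0428)]
[([0.4545, -0.3589], 0.0681), ([0.4702, -0.2339], 0.0606), ([0.5784, -0.2295], 0.0522), ([0.587, -0.3383], 0.0441)]
```

View pics/j_scene.png

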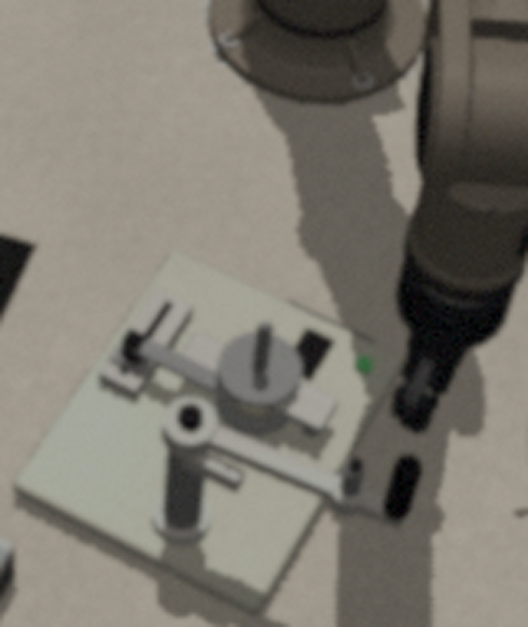

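```bash
python3 - <<'E'
from h import *
go([.454,-.3575,.37],0)
E
python3 -m crank '{"delta_pos":[[0,0,0],[0,0,0]],"dr":[[0,-0.035,0],[0,-0.035,0]],"hand":[80,80]}'
python3 - <<'E'
from h import *
go([.454,-.3575,.37],0)
E
```

```text
pos [0.6454 0.256  0.3646] delta_mm [ 625.4   -6.4 -147.8]
rotvec [-0.002 -0.07  -0.001] j7 -0.36
rotvec [ 2.000e-03  3.071e+00 -4.000e-03] j7 -0.36
t: 17.75
ee_pos: [0.6443, 0.2561, 0.362]
ee_rot: [0.501, -0.5, 0.499, -0.5]
force: [-0.8, 0.3, -0.4]
finger_gap: 0.0639
pos [0.6443 0.2561 0.362 ] delta_mm [ 613.3   -7.1 -191.2]
rotvec [0.002 0.001 0.001] j7 -0.29
rotvec [ 2.00e-03 -3.14e+00 -3.00e-03] j7 -0.29
```

```bash
python3 -m crank '{"delta_pos":[[36,-2,-11],[36,-2,-11],[36,-1,-11],[36,-1,-11],[36,-1,-11],[36,0,-11],[36,0,-11],[36,0,-11],[36,0,-11],[36,0,-11],[36,0,-11],[36,0,-11]],"dr":[[0,0,0],[0,0,0],[0,0,0],[0,0,0],[0,0,0],[0,0,0],[0,0,0],[0,0,0],[0,0,0],[0,0,0],[0,0,0],[0,0,0]],"hand":[80,80,80,80,80,80,80,80,80,80,80,80]}'
python3 -m crank '{"delta_pos":[[36,0,-12],[36,0,-12],[36,0,-12],[36,0,-12],[36,0,-12],[0,0,0],[0,0,0]],"dr":[[0,0,0],[0,0,0],[0,0,0],[0,0,0],[0,0,0],[0,0,0],[0,0,0]],"hand":[80,80,80,80,80,80,80]}'
python3 - <<'E'
from h import *
go([.454,-.3575,.10],0)
E
```

```text
t: 18.95
ee_pos: [0.5116, -0.177, 0.3694]
ee_rot: [-0.5, 0.5, -0.5, 0.5]
force: [0.9, -0.6, -0.3]
finger_gap: 0.0803
t: 19.65
ee_pos: [0.4519, -0.3563, 0.3694]
ee_rot: [-0.5, 0.501, -0.5, 0.499]
force: [1.4, 0.5, 0.7]
finger_gap: 0.0804
pos [ 0.4519 -0.3563  0.3694] delta_mm [  1.3 269.4   2.6]
rotvec [ 0.002 -0.003 -0.001] j7 0.75
rotvec [1.000e-03 3.139e+00 2.000e-03] j7 0.75
```

```bash
python3 - <<'E'
from h import *
for n in("top","scene"):
    im=snap(n,"k_"+n,(215,170,345,330) if n=="top" else (285,180,425,320),5 if n=="scene" else 4.5)
    cv2.imwrite(f"pics/k_{n}_full.png",im[:,:,::-1])
    for t in("post_seat","post_top"):
        print(n,t,[(np.round(d['position'],4).tolist(),round(d['score'],2)) for d in robot.place_of(t,n)[:2]])
E
python3 -m crank '{"delta_pos":[[0.5,40,1],[0.5,40,1],[0,40,0.5],[0,40,0],[0,40,0],[0,40,0],[0,30,0],[0,0,0],[0,0,0]],"dr":[[0,0,0],[0,0,0],[0,0,0],[0,0,0],[0,0,0],[0,0,0],[0,0,0],[0,0,0],[0,0,0]],"hand":[80,80,80,80,80,80,80,80,80]}'
```

```text
top post_seat [([0.489, 0.1025, 0.0923], 0.97), ([0.6296, 0.0774, 0.2592], 0.68)]
top post_top [([0.4937, 0.1016, 0.1593], 0.91), ([0.5779, -0.2259, -0.0018], 0.6)]
scene post_seat [([0.4932, 0.097, 0.0884], 0.98)]
scene post_top [([0.4912, 0.0981, 0.1594], 0.79)]
t: 20.85
ee_pos: [0.4556, -0.3568, 0.1008]
ee_rot: [0.5, -0.5, 0.5, -0.5]
force: [-0.3, -0.0, 0.4]
finger_gap: 0.0801
```

View pics/k_top.png

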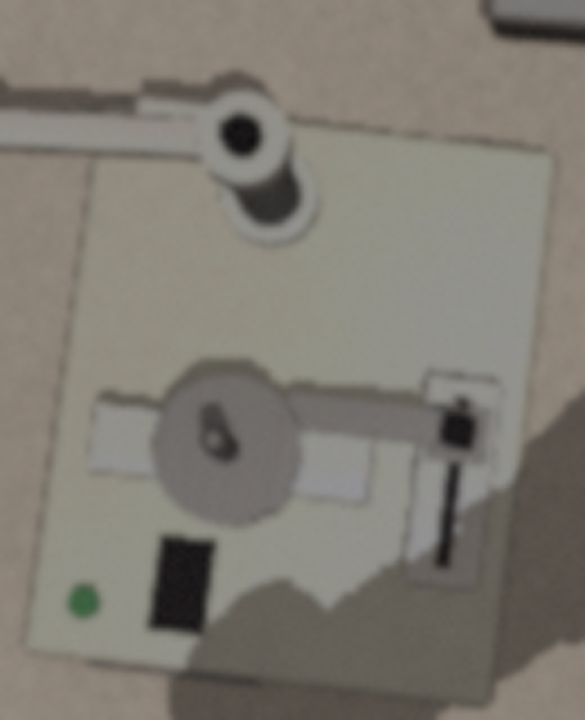

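View pics/k_scene.png

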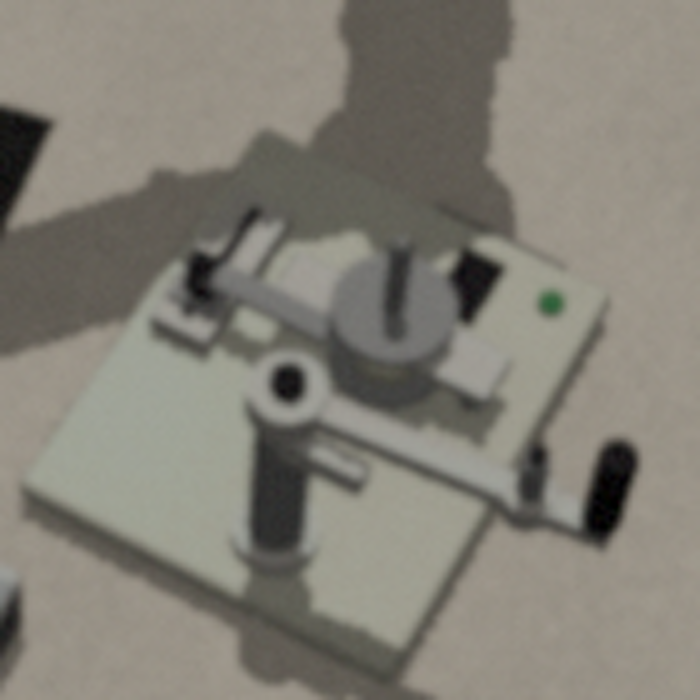

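```bash
python3 - <<'E'
from h import *
off={"top":((215,170),4.5),"scene":((285,180),5)}
for c in ([.4925,.0995],[.494,.1005],[.4925,.098]):
  for n in off:
    o,s=off[n]
    P=[[*c,.09],[*c,.16]]
    print(c,n,((proj(n,P)-o)*s).round(0).tolist())
# overlay
for n in off:
    o,s=off[n]; im=cv2.imread(f"pics/k_{n}.png")
    c=np.array([.4925,.0995]); t=np.linspace(0,2*np.pi,80)
    for r,z,col in((.038,.09,(0,0,255)),(.007,.09,(255,0,0)),(.004,.16,(0,255,0)),(.007,.15,(0,255,255))):
        q=((proj(n,np.c_[c[0]+r*np.cos(t),c[1]+r*np.sin(t),0*t+z])-o+.5)*s-.5).astype(np.int32)
        cv2.polylines(im,[q],True,col,1)
    cv2.imwrite(f"pics/k2_{n}.png",im)
a=cv2.imread("pics/k2_top.png")[300:560,100:360];b=cv2.imread("pics/k2_scene.png")[200:460,270:530]
cv2.imwrite("pics/k3.png",cv2.resize(np.hstack([a,b]),None,fx=1.5,fy=1.5))
E
```

```text
[0.4925, 0.0995] top [[226.0, 446.0], [212.0, 435.0]]
[0.4925, 0.0995] scene [[394.0, 303.0], [404.0, 238.0]]
[0.494, 0.1005] top [[224.0, 443.0], [209.0, 432.0]]
[0.494, 0.1005] scene [[395.0, 305.0], [404.0, 241.0]]
[0.4925, 0.098] top [[229.0, 446.0], [215.0, 435.0]]
[0.4925, 0.098] scene [[392.0, 302.0], [401.0, 238.0]]
```

View pics/k3.png

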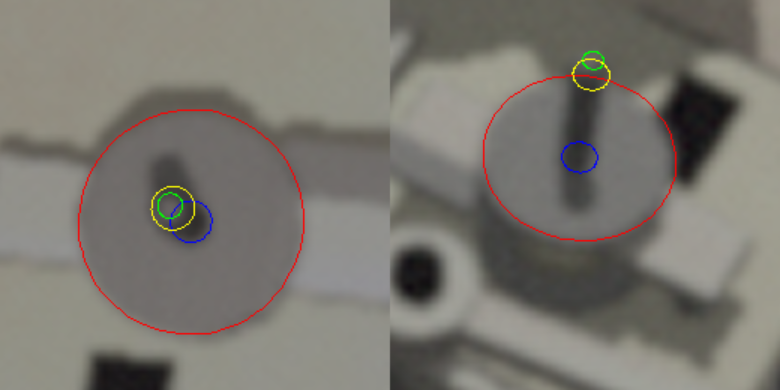

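```bash
python3 - <<'E'
from h import *
go([.4543,-.3575,.002],0)
E
python3 -m crank '{"delta_pos":[[0.5,30,-1],[0,30,0],[0,18,0],[0,10,0],[0,0,0],[0,0,0]],"dr":[[0,0,0],[0,0,0],[0,0,0],[0,0,0],[0,0,0],[0,0,0]],"hand":[80,80,80,80,80,80]}'
python3 - <<'E'
from h import *
go([.4543,-.3575,.002],0)
for n in("top","scene"):
  snap(n,"l_"+n,(380,170,540,330) if n=="top" else (180,150,320,290),4)
E
```

```text
pos [ 0.4556 -0.3568  0.1008] delta_mm [ 0.7 98.8 -1.3]
rotvec [0. 0. 0.] j7 0.97
rotvec [ 0.    -3.141 -0.   ] j7 0.97
t: 21.45
ee_pos: [0.4553, -0.3581, 0.0139]
ee_rot: [0.5, -0.499, 0.501, -0.5]
force: [1.2, 0.3, 0.6]
finger_gap: 0.0799
pos [ 0.4553 -0.3581  0.0139] delta_mm [-0.6 11.8 -1. ]
rotvec [-0.002  0.     0.001] j7 1.06
rotvec [ 2.000e-03 -3.141e+00  3.000e-03] j7 1.06
```

View pics/l_scene.png

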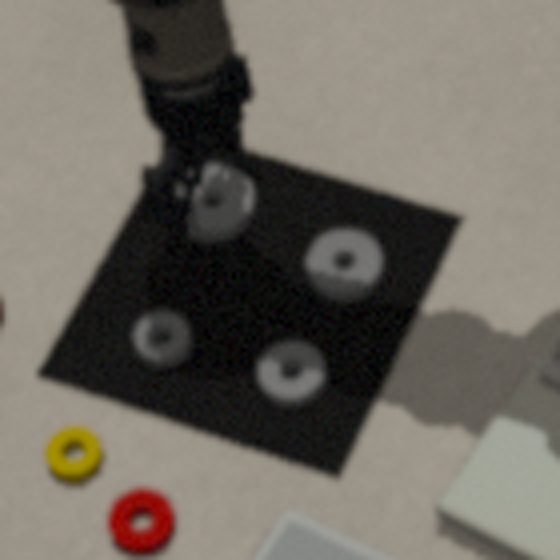

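```bash
python3 - <<'E'
from h import *
o=np.array([180,150])
for p in ([.4553,-.3581,.014],[.4953,-.3581,.025],[.5053,-.3581,.08],[.4153,-.3581,.025],[.4053,-.3581,.08],[.454,-.3575,.018]):
    print(p,((proj("scene",[p])-o)*4).round(0))
E
```

```text
[0.4553, -0.3581, 0.014] [[211. 196.]]
[0.4953, -0.3581, 0.025] [[187. 226.]]
[0.5053, -0.3581, 0.08] [[173. 195.]]
[0.4153, -0.3581, 0.025] [[231. 151.]]
[0.4053, -0.3581, 0.08] [[229. 101.]]
[0.454, -0.3575, 0.018] [[211. 192.]]
```

View pics/l_top.png

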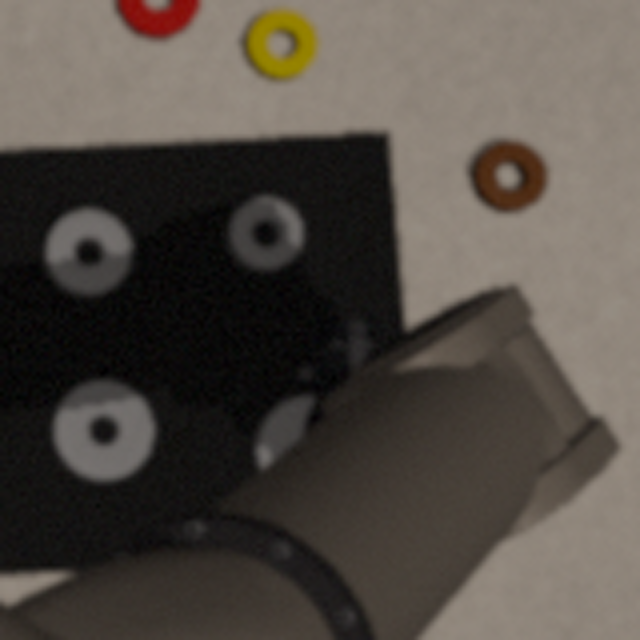

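```bash
python3 -m crank '{"delta_pos":[[-0.5,6,-0.5],[0,6,-0.5],[0,0,0],[0,0,0]],"dr":[[0,0,0],[0,0,0],[0,0,0],[0,0,0]],"hand":[80,80,80,80]}'
python3 - <<'E'
from h import *
go([.4543,-.3575,.002],0)
E
python3 -m crank '{"delta_pos":[[0,0,0],[0,0,0],[0,0,0],[0,0,0],[0,0,0],[0,0,0]],"dr":[[0,0,0],[0,0,0],[0,0,0],[0,0,0],[0,0,0],[0,0,0]],"hand":[60,60,60,60,60,60]}'
```

```text
t: 21.95
ee_pos: [0.453, -0.3567, -0.0]
ee_rot: [-0.5, 0.5, -0.5, 0.5]
force: [1.0, -0.3, 1.5]
finger_gap: 0.0798
pos [ 0.453  -0.3567 -0.    ] delta_mm [ 0.8 -2.   1.3]
rotvec [ 0.001 -0.    -0.   ] j7 1.07
rotvec [1.000e-03 3.142e+00 1.000e-03] j7 1.07
t: 22.55
ee_pos: [0.4538, -0.3571, 0.0014]
ee_rot: [-0.5, 0.5, -0.5, 0.5]
force: [-0.5, 2.0, 10.5]
finger_gap: 0.0653
```

```bash
python3 -m crank '{"delta_pos":[[0,0,0],[0,0,0]],"dr":[[0,0,0],[0,0,0]],"hand":[60,60]}'
python3 - <<'E'
from h import *
for n in("top","scene"):
  snap(n,"m_"+n,(400,210,500,310) if n=="top" else (190,150,270,230),7)
E
```

```text
t: 22.75
ee_pos: [0.4538, -0.3571, 0.0014]
ee_rot: [-0.5, 0.5, -0.5, 0.5]
force: [-1.1, 2.6, 9.9]
finger_gap: 0.0656
```

View pics/m_scene.png

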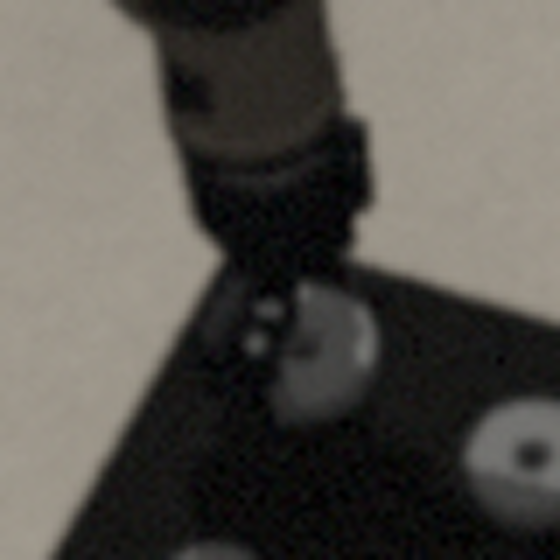

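```bash
python3 - <<'E'
from h import *
print(unproj("scene",[[235,199.3],[(218+213)/2/4+180-.4,199.5-.4]],.018))
im=robot.get_image("scene");print(rings("scene",im))
for t in ("weight_a",):
    for n in("scene","top"):
        robot.get_image(n)
        print([(np.round(d['position'],4).tolist(),round(d['score'],2)) for d in robot.place_of(t,n)])
im=cv2.imread("pics/scene0.png")[150:230,190:270]; cv2.imwrite("pics/m0.png",cv2.resize(im,None,fx=7,fy=7,interpolation=cv2.INTER_CUBIC))
E
```

```text
[[ 0.4560104  -0.34876966  0.018     ]
 [ 0.45713266 -0.35374099  0.018     ]]
[([0.4679, -0.2342], 0.0574), ([0.5811, -0.2296], 0.0481), ([0.4463, -0.345], 0.0405), ([0.5901, -0.3397], 0.0389)]
[([0.4718, -0.233, -0.0017], 0.78), ([0.5777, -0.2255, 0.0004], 0.74), ([0.4517, -0.3565, 0.0028], 0.71), ([0.7038, -0.3513, -0.0001], 0.68), ([0.7328, -0.2767, 0.0002], 0.66), ([0.6195, -0.4826, 0.0002], 0.6), ([0.5858, -0.337, 0.0043], 0.53)]
[([0.6195, -0.4855, -0.0014], 0.8), ([0.7357, -0.2805, -0.001], 0.74), ([0.4726, -0.2283, 0.0008], 0.73), ([0.5779, -0.2262, -0.0022], 0.72), ([0.7034, -0.3527, -0.0011], 0.62), ([0.456, -0.36, 0.0017], 0.47)]
```

View pics/m0.png

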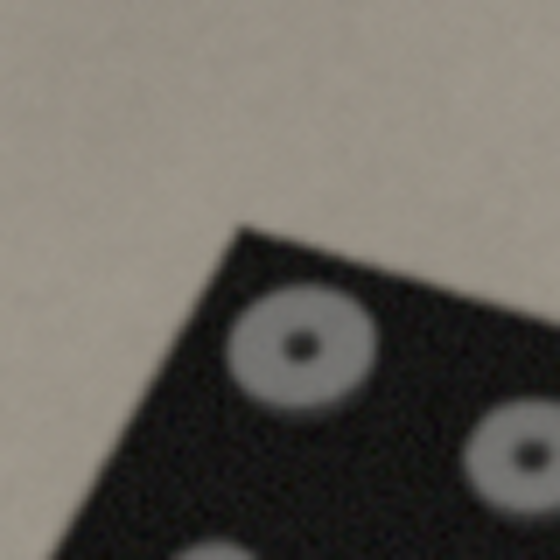

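View pics/m_top.png

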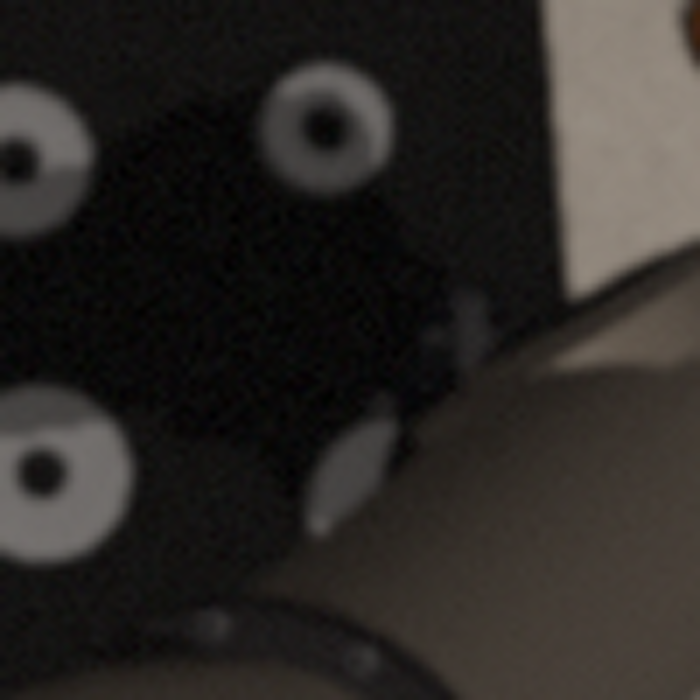

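```bash
python3 -m crank '{"delta_pos":[[0,-3,0],[0,0,0]],"dr":[[0,0,0],[0,0,0]],"hand":[60,60]}'
python3 -m crank '{"delta_pos":[[0,-15,0],[0,-20,0],[0,0,0],[0,0,0]],"dr":[[0,0,0],[0,0,0],[0,0,0],[0,0,0]],"hand":[60,60,60,60]}'
python3 - <<'E'
from h import *
for n in("top","scene"):
  snap(n,"n_"+n,(400,210,500,310) if n=="top" else (190,150,270,230),7)
E
```

```text
t: 23.3
ee_pos: [0.453, -0.3566, 0.0032]
ee_rot: [-0.5, 0.5, -0.5, 0.5]
force: [-0.5, 0.5, -4.3]
finger_gap: 0.0654
t: 23.7
ee_pos: [0.4535, -0.3568, 0.0386]
ee_rot: [0.5, -0.5, 0.5, -0.5]
force: [0.1, 0.3, -4.6]
finger_gap: 0.0655
```

View pics/n_scene.png

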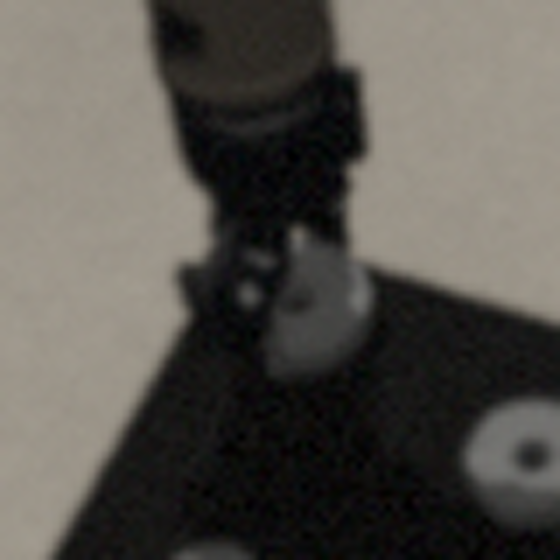

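```bash
python3 -m crank '{"delta_pos":[[0,-30,0],[0,-40,0],[0,-40,0],[0,-40,0],[-5,-40,0],[-15,-20,1],[-30,0,3],[-36,0,3],[-36,0,3],[-36,0,3],[-36,0,3],[-36,0,3]],"dr":[[0,0,0],[0,0,0],[0,0,0],[0,0,0],[0,0,0],[0,0,0],[0,0,0],[0,0,0],[0,0,0],[0,0,0],[0,0,0],[0,0,0]],"hand":[60,60,60,60,60,60,60,60,60,60,60,60]}'
python3 -m crank '{"delta_pos":[[-36,0,3],[-36,0,3],[-36,0,3],[-36,0,3],[-36,0,3],[-30,0,3],[-15,0,2],[0,0,0],[0,0,0]],"dr":[[0,0,0],[0,0,0],[0,0,0],[0,0,0],[0,0,0],[0,0,0],[0,0,0],[0,0,0],[0,0,0]],"hand":[60,60,60,60,60,60,60,60,60]}'
python3 - <<'E'
from h import *
go([.4925,.0985,.195],0)
E
```

```text
t: 25.0
ee_pos: [0.4714, -0.1253, 0.2475]
ee_rot: [-0.5, 0.501, -0.5, 0.5]
force: [0.2, 0.4, -4.2]
finger_gap: 0.0654
t: 25.9
ee_pos: [0.4919, 0.0967, 0.2478]
ee_rot: [0.5, -0.5, 0.5, -0.499]
force: [-0.1, 0.2, -4.5]
finger_gap: 0.0647
pos [0.4919 0.0967 0.2478] delta_mm [-1.8 52.8  0.7]
rotvec [ 0.001 -0.001  0.001] j7 -0.19
rotvec [-2.000e-03  3.141e+00  2.000e-03] j7 -0.19
```

```bash
python3 -m crank '{"delta_pos":[[-1,25,0],[-0.8,25,0.7],[0,18,0],[0,0,0],[0,0,0]],"dr":[[0,0,0],[0,0,0],[0,0,0],[0,0,0],[0,0,0]],"hand":[60,60,60,60,60]}'
python3 - <<'E'
from h import *
go([.4925,.0985,.178],0)
o,R=tool()
off={"top":(230,230,1),"scene":(330,170,1)}
ims=[]
for n in("top","scene"):
    x,y,_=off[n]; im=robot.get_image(n)[:,:,::-1][y:y+80,x:x+80].copy()
    v=cv2.resize(im,None,fx=5,fy=5,interpolation=cv2.INTER_CUBIC); w=v.copy()
    c=o['ee_pos'][:2]; t=np.linspace(0,6.28,60)
    for r,z,cc,col in((.034,o['ee_pos'][2]+.016,c,(0,0,255)),(.009,o['ee_pos'][2]+.016,c,(0,255,0)),(.007,.15,[.4925,.0985],(0,255,255)),(.007,.09,[.4925,.0985],(255,0,0)),(.038,.09,[.4925,.0985],(255,0,0))):
        q=((proj(n,np.c_[cc[0]+r*np.cos(t),cc[1]+r*np.sin(t),0*t+z])-[x,y]+.5)*5-.5).astype(np.int32)
        cv2.polylines(w,[q],True,col,1)
    ims.append(np.hstack([v,w]))
cv2.imwrite("pics/o1.png",np.vstack(ims)[:, :])
E
python3 -c "
import cv2;i=cv2.imread('pics/o1.png');cv2.imwrite('pics/o2.png',cv2.resize(i,(600,600)))"
```

```text
t: 26.4
ee_pos: [0.4931, 0.0983, 0.1807]
ee_rot: [0.5, -0.5, 0.501, -0.499]
force: [-0.0, -0.4, -4.3]
finger_gap: 0.0648
pos [0.4931 0.0983 0.1807] delta_mm [-0.2  2.7 -0.6]
rotvec [ 0.    -0.002  0.001] j7 -0.12
rotvec [-1.000e-03  3.139e+00  0.000e+00] j7 -0.12
```

View pics/o2.png

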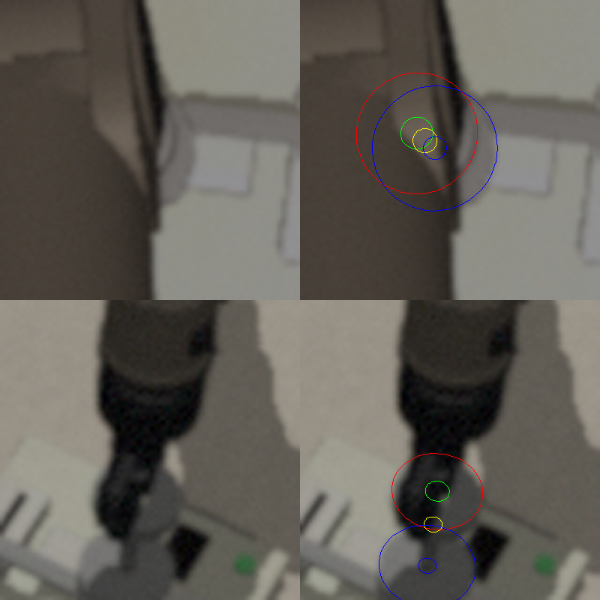

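```bash
python3 -m crank '{"delta_pos":[[-0.2,8,-0.6],[0,5,0],[0,4,0],[0,0,0]],"dr":[[0,0,0],[0,0,0],[0,0,0],[0,0,0]],"hand":[60,60,60,60]}'
python3 -m crank '{"delta_pos":[[0,3,0],[0,3,0],[0,3,0],[0,0,0]],"dr":[[0,0,0],[0,0,0],[0,0,0],[0,0,0]],"hand":[60,60,60,60]}'
```

```text
t: 26.9
ee_pos: [0.4919, 0.1001, 0.1626]
ee_rot: [0.5, -0.5, 0.5, -0.5]
force: [-0.2, -0.0, -4.4]
finger_gap: 0.0648
t: 27.3
ee_pos: [0.4921, 0.1001, 0.1538]
ee_rot: [0.5, -0.5, 0.5, -0.5]
force: [0.2, 0.1, -5.0]
finger_gap: 0.0654
```

```bash
python3 -m crank '{"delta_pos":[[0,3,0],[0,3,0],[0,3,0],[0,0,0]],"dr":[[0,0,0],[0,0,0],[0,0,0],[0,0,0]],"hand":[60,60,60,60]}'
python3 -m crank '{"delta_pos":[[0,3,0],[0,3,0],[0,3,0],[0,0,0]],"dr":[[0,0,0],[0,0,0],[0,0,0],[0,0,0]],"hand":[60,60,60,60]}'
python3 - <<'E'
from h import *
go([.4925,.0985,.0925],0)
snap("scene","p_scene",(320,180,420,290),6)
E
```

```text
t: 27.7
ee_pos: [0.4921, 0.1001, 0.1448]
ee_rot: [0.5, -0.5, 0.5, -0.5]
force: [-0.2, 1.0, -4.9]
finger_gap: 0.0655
t: 28.1
ee_pos: [0.492, 0.1002, 0.1358]
ee_rot: [0.5, -0.5, 0.5, -0.5]
force: [0.5, -0.1, -4.6]
finger_gap: 0.0651
pos [0.492  0.1002 0.1358] delta_mm [ 1.6 43.3  0.5]
rotvec [0.001 0.    0.   ] j7 -0.07
rotvec [ 0.000e+00 -3.142e+00 -1.000e-03] j7 -0.07
```

View pics/p_scene.png

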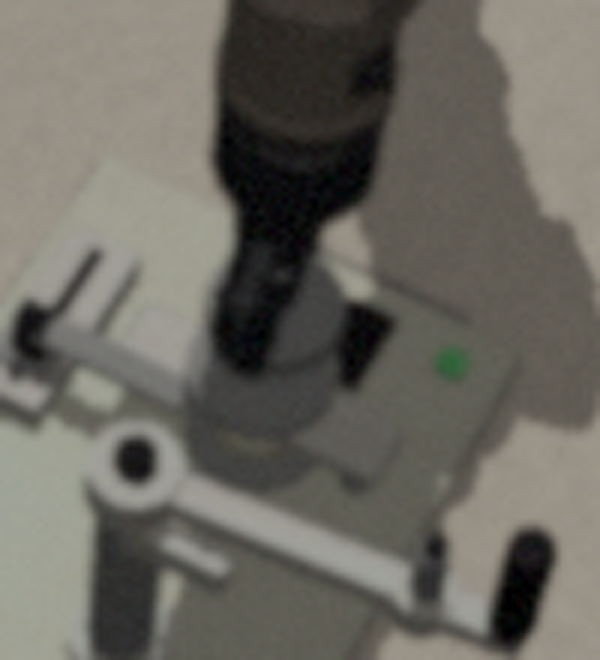

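```bash
python3 -m crank '{"delta_pos":[[0,6,0],[0,6,0],[0,6,0],[0,6,0],[0,6,0],[0,0,0]],"dr":[[0,0,0],[0,0,0],[0,0,0],[0,0,0],[0,0,0],[0,0,0]],"hand":[60,60,60,60,60,60]}'
python3 -m crank '{"delta_pos":[[0,3,0],[0,3,0],[0,3,0],[0,0,0]],"dr":[[0,0,0],[0,0,0],[0,0,0],[0,0,0]],"hand":[60,60,60,60]}'
```

```text
t: 28.75
ee_pos: [0.4917, 0.1002, 0.1053]
ee_rot: [0.501, -0.5, 0.5, -0.499]
force: [0.1, -0.0, -4.6]
finger_gap: 0.0652
t: 29.15
ee_pos: [0.4922, 0.1002, 0.097]
ee_rot: [0.5, -0.5, 0.5, -0.5]
force: [0.1, -0.4, -5.1]
finger_gap: 0.0649
```

```bash
python3 -m crank '{"delta_pos":[[0,2,0],[0,1.5,0],[0,0,0]],"dr":[[0,0,0],[0,0,0],[0,0,0]],"hand":[60,60,60]}'
python3 -m crank '{"delta_pos":[[0,0,0],[0,0,0],[0,0,0],[0,0,0]],"dr":[[0,0,0],[0,0,0],[0,0,0],[0,0,0]],"hand":[80,80,80,80]}'
python3 -m crank '{"delta_pos":[[0,-10,0],[0,-20,0],[0,-30,0],[0,-40,0],[0,-40,0],[36,-20,0],[36,0,0],[36,0,0],[36,0,0],[36,0,0],[36,0,0],[0,0,0]],"dr":[[0,0,0],[0,0,0],[0,0,0],[0,0,0],[0,0,0],[0,0,0],[0,0,0],[0,0,0],[0,0,0],[0,0,0],[0,0,0],[0,0,0]],"hand":[80,80,80,80,80,80,80,80,80,80,80,80]}'
python3 - <<'E'
from h import *
for n in("top","scene"):
  im=snap(n,"q_"+n,(215,180,345,330) if n=="top" else (285,180,425,320),4)
  print(rings(n,im))
go([.4702,-.232,.25],0)
E
```

```text
t: 29.45
ee_pos: [0.4923, 0.1001, 0.0936]
ee_rot: [0.5, -0.5, 0.5, -0.5]
force: [0.0, -0.6, -5.7]
finger_gap: 0.065
t: 29.85
ee_pos: [0.4928, 0.1004, 0.0941]
ee_rot: [-0.5, 0.5, -0.5, 0.5]
force: [0.2, 0.2, 0.2]
finger_gap: 0.0799
t: 31.05
ee_pos: [0.4915, -0.1215, 0.255]
ee_rot: [0.498, -0.501, 0.503, -0.498]
force: [-0.4, -0.6, 0.6]
finger_gap: 0.0798
[([0.5135, -0.2094], 0.1484), ([0.5874, -0.335], 0.042)]
[([0.4701, -0.234], 0.0602), ([0.5783, -0.23], 0.0518), ([0.5873, -0.3382], 0.0441)]
pos [ 0.4922 -0.1165  0.2543] delta_mm [115.5   4.3 -21.7]
rotvec [-0.    -0.002 -0.   ] j7 0.28
rotvec [ 1.000e-03  3.139e+00 -1.000e-03] j7 0.28
```

View pics/q_scene.png

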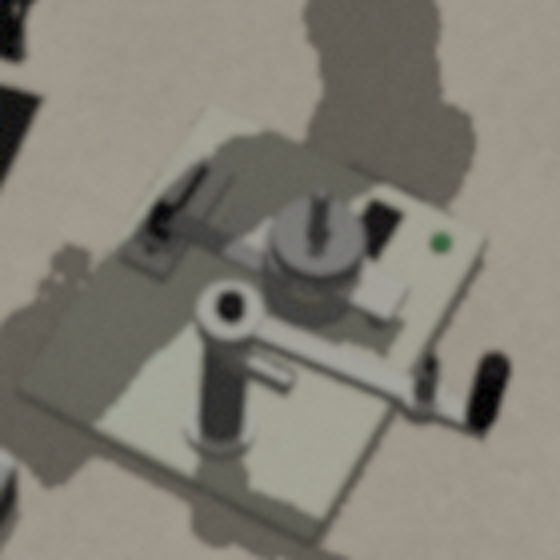

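```bash
python3 -m crank '{"delta_pos":[[36,0,-7],[36,0,-7],[34,0,-7],[10,20,-1],[0,40,0],[0,40,0],[0,35,0],[0,15,0],[0,0,0],[0,0,0]],"dr":[[0,0,0],[0,0,0],[0,0,0],[0,0,0],[0,0,0],[0,0,0],[0,0,0],[0,0,0],[0,0,0],[0,0,0]],"hand":[75,75,75,75,75,75,75,75,75,75]}'
python3 - <<'E'
from h import *
go([.4702,-.2323,.002],0)
E
```

```text
t: 32.15
ee_pos: [0.4714, -0.2317, 0.1049]
ee_rot: [-0.5, 0.499, -0.5, 0.5]
force: [-0.1, 0.6, 0.9]
finger_gap: 0.0752
pos [ 0.4714 -0.2317  0.1049] delta_mm [  0.6 102.9  -1.3]
rotvec [-0.001  0.001  0.   ] j7 0.74
rotvec [ 0.000e+00 -3.141e+00  2.000e-03] j7 0.74
```

```bash
python3 -m crank '{"delta_pos":[[0.5,30,-1],[0,30,0],[0,20,0],[0,12,0],[0,6,0],[0,4,0],[0,0,0],[0,0,0]],"dr":[[0,0,0],[0,0,0],[0,0,0],[0,0,0],[0,0,0],[0,0,0],[0,0,0],[0,0,0]],"hand":[75,75,75,75,75,75,75,75]}'
python3 - <<'E'
from h import *
go([.4702,-.2323,.002],0)
snap("scene","r_scene",(200,150,300,250),6)
E
```

```text
t: 32.95
ee_pos: [0.47, -0.2325, 0.0026]
ee_rot: [0.5, -0.5, 0.5, -0.5]
force: [-0.4, 0.2, -0.4]
finger_gap: 0.0746
pos [ 0.47   -0.2325  0.0026] delta_mm [-0.2  0.6  0.2]
rotvec [-0.001  0.     0.   ] j7 0.87
rotvec [ 0.000e+00 -3.142e+00  2.000e-03] j7 0.87
```

View pics/r_scene.png

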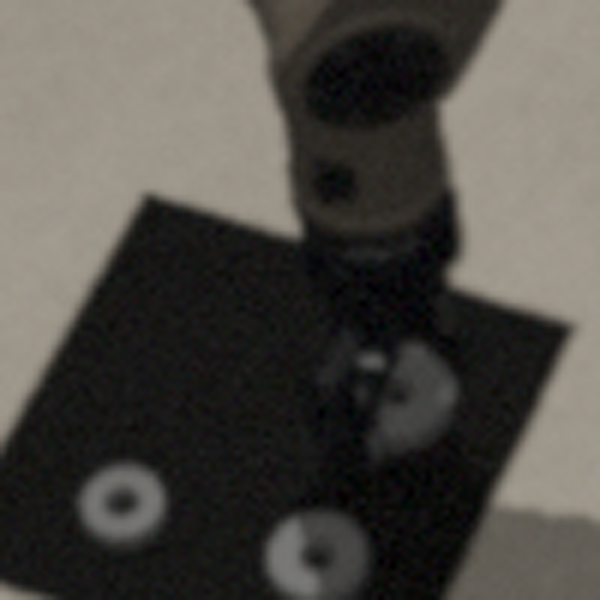

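```bash
python3 -m crank '{"delta_pos":[[0,0,0],[0,0,0],[0,0,0],[0,0,0],[0,0,0],[0,-3,0],[0,-15,0],[0,-20,0],[0,0,0]],"dr":[[0,0,0],[0,0,0],[0,0,0],[0,0,0],[0,0,0],[0,0,0],[0,0,0],[0,0,0],[0,0,0]],"hand":[52,52,52,52,52,52,52,52,52]}'
python3 - <<'E'
from h import *
go([.4925,.0995,.24],0)
E
```

```text
t: 33.9
ee_pos: [0.4706, -0.2331, 0.042]
ee_rot: [0.499, -0.499, 0.501, -0.5]
force: [0.3, -0.6, -2.6]
finger_gap: 0.057
pos [ 0.4706 -0.2331  0.042 ] delta_mm [-332.3 -198.3   22.5]
rotvec [-0.003 -0.     0.001] j7 0.83
rotvec [-2.000e-03  3.141e+00 -5.000e-03] j7 0.83
```

```bash
python3 -m crank '{"delta_pos":[[0,-40,0],[0,-40,0],[0,-40,0],[-10,-40,0],[-20,-38,0],[-36,0,3],[-36,0,3],[-36,0,3],[-36,0,3],[-36,0,3],[-36,0,3],[-36,0,2]],"dr":[[0,0,0],[0,0,0],[0,0,0],[0,0,0],[0,0,0],[0,0,0],[0,0,0],[0,0,0],[0,0,0],[0,0,0],[0,0,0],[0,0,0]],"hand":[52,52,52,52,52,52,52,52,52,52,52,52]}'
python3 -m crank '{"delta_pos":[[-30,0,2],[-15,0,0],[-5,0,0],[0,0,0],[0,0,0]],"dr":[[0,0,0],[0,0,0],[0,0,0],[0,0,0],[0,0,0]],"hand":[52,52,52,52,52]}'
python3 - <<'E'
from h import *
go([.4923,.0995,.18],0)
E
```

```text
t: 35.1
ee_pos: [0.4887, 0.0511, 0.2373]
ee_rot: [-0.5, 0.5, -0.5, 0.5]
force: [0.4, 0.6, -3.0]
finger_gap: 0.0576
t: 35.6
ee_pos: [0.4912, 0.0978, 0.2377]
ee_rot: [0.5, -0.501, 0.501, -0.499]
force: [-0.3, -1.0, -4.0]
finger_gap: 0.0569
pos [0.4912 0.0978 0.2377] delta_mm [-1.7 57.7  1.1]
rotvec [ 0.    -0.002  0.001] j7 -0.16
rotvec [-1.000e-03  3.139e+00  1.000e-03] j7 -0.16
```

```bash
python3 -m crank '{"delta_pos":[[-1,25,0.5],[-0.5,25,0.5],[0,8,0],[0,0,0],[0,0,0]],"dr":[[0,0,0],[0,0,0],[0,0,0],[0,0,0],[0,0,0]],"hand":[52,52,52,52,52]}'
python3 - <<'E'
from h import *
go([.4923,.0995,.178],0)
o,R=tool()
n="scene";x,y=320,170
im=robot.get_image(n)[:,:,::-1][y:y+90,x:x+90].copy()
v=cv2.resize(im,None,fx=6,fy=6,interpolation=cv2.INTER_CUBIC)
c=o['ee_pos'][:2]; t=np.linspace(0,6.28,60)
for r,z,cc,col in((.030,o['ee_pos'][2]+.016,c,(0,0,255)),(.007,.15,[.4923,.0995],(0,255,255)),(.034,.106,[.4923,.0995],(255,0,0))):
        q=((proj(n,np.c_[cc[0]+r*np.cos(t),cc[1]+r*np.sin(t),0*t+z])-[x,y]+.5)*6-.5).astype(np.int32)
        cv2.polylines(v,[q],True,col,1)
cv2.imwrite("pics/s1.png",v)
E
```

```text
t: 36.1
ee_pos: [0.4931, 0.1005, 0.1806]
ee_rot: [0.499, -0.5, 0.501, -0.5]
force: [0.8, 0.6, -3.6]
finger_gap: 0.0573
pos [0.4931 0.1005 0.1806] delta_mm [ 1.   2.6 -0.8]
rotvec [-0.001 -0.001 -0.   ] j7 -0.1
rotvec [ 0.00e+00  3.14e+00 -2.00e-03] j7 -0.1
```

View pics/s1.png

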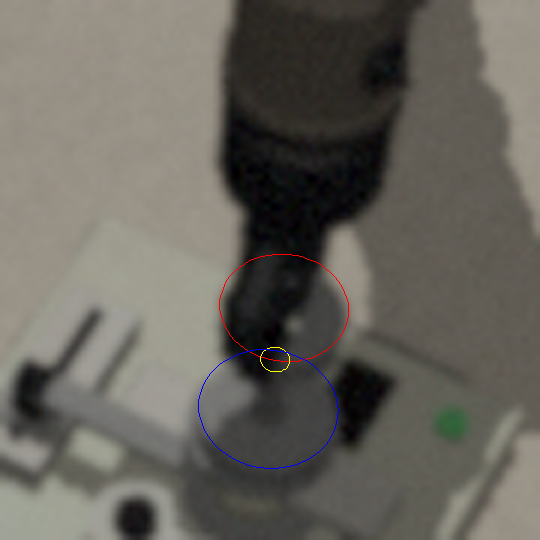

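```bash
python3 -m crank '{"delta_pos":[[0.5,8,-0.5],[0,5,0],[0,4,0],[0,3,0],[0,3,0],[0,0,0]],"dr":[[0,0,0],[0,0,0],[0,0,0],[0,0,0],[0,0,0],[0,0,0]],"hand":[52,52,52,52,52,52]}'
python3 -m crank '{"delta_pos":[[0,4,0],[0,4,0],[0,4,0],[0,4,0],[0,0,0]],"dr":[[0,0,0],[0,0,0],[0,0,0],[0,0,0],[0,0,0]],"hand":[52,52,52,52,52]}'
```

```text
t: 36.75
ee_pos: [0.4917, 0.1005, 0.1564]
ee_rot: [0.5, -0.5, 0.5, -0.5]
force: [0.2, -1.1, -3.7]
finger_gap: 0.0567
t: 37.25
ee_pos: [0.4919, 0.0999, 0.1402]
ee_rot: [0.5, -0.5, 0.5, -0.5]
force: [1.2, -4.3, -5.8]
finger_gap: 0.0573
```

```bash
python3 -m crank '{"delta_pos":[[1.2,0,0],[0,0,0]],"dr":[[0,0,0],[0,0,0]],"hand":[52,52]}'
python3 -m crank '{"delta_pos":[[0,4,0],[0,4,0],[0,0,0]],"dr":[[0,0,0],[0,0,0],[0,0,0]],"hand":[52,52,52]}'
```

```text
t: 37.45
ee_pos: [0.4916, 0.0998, 0.1407]
ee_rot: [-0.5, 0.5, -0.5, 0.5]
force: [-0.6, -0.2, -4.8]
finger_gap: 0.0575
t: 37.75
ee_pos: [0.4915, 0.0997, 0.1322]
ee_rot: [0.5, -0.5, 0.5, -0.5]
force: [-0.4, -0.9, -4.1]
finger_gap: 0.0574
```

```bash
python3 -m crank '{"delta_pos":[[0.3,5,0],[0,5,0],[0,5,0],[0,4,0],[0,0,0]],"dr":[[0,0,0],[0,0,0],[0,0,0],[0,0,0],[0,0,0]],"hand":[52,52,52,52,52]}'
python3 -m crank '{"delta_pos":[[0,2,0],[0,2,0],[0,0,0]],"dr":[[0,0,0],[0,0,0],[0,0,0]],"hand":[52,52,52]}'
```

```text
t: 38.25
ee_pos: [0.4914, 0.0991, 0.1131]
ee_rot: [0.5, -0.5, 0.5, -0.5]
force: [0.0, -0.1, -2.7]
finger_gap: 0.0574
t: 38.55
ee_pos: [0.4918, 0.0992, 0.1096]
ee_rot: [0.5, -0.5, 0.5, -0.5]
force: [0.1, -0.5, -3.5]
finger_gap: 0.0573
```

```bash
python3 -m crank '{"delta_pos":[[0,1.5,0],[0,1,0],[0,0,0]],"dr":[[0,0,0],[0,0,0],[0,0,0]],"hand":[52,52,52]}'
python3 -m crank '{"delta_pos":[[0,0,0],[0,0,0],[0,0,0],[0,0,0]],"dr":[[0,0,0],[0,0,0],[0,0,0],[0,0,0]],"hand":[72,72,72,72]}'
python3 -m crank '{"delta_pos":[[0,-10,0],[0,-20,0],[0,-30,0],[0,-40,0],[0,-40,0],[36,-5,0],[36,0,-6],[36,0,-6],[36,0,-6],[36,0,-6],[36,0,-6],[0,0,0]],"dr":[[0,0,0],[0,0,0],[0,0,0],[0,0,0],[0,0,0],[0,0,0],[0,0,0],[0,0,0],[0,0,0],[0,0,0],[0,0,0],[0,0,0]],"hand":[72,72,72,72,72,72,72,72,72,72,72,72]}'
python3 - <<'E'
from h import *
for n in("top","scene"):
  im=snap(n,"t_"+n,(215,180,345,330) if n=="top" else (285,180,425,320),4)
  print(rings(n,im))
go([.5785,-.2285,.25],0)
E
```

```text
t: 38.85
ee_pos: [0.4919, 0.0992, 0.1074]
ee_rot: [-0.5, 0.5, -0.5, 0.5]
force: [0.5, 0.0, -2.4]
finger_gap: 0.0576
t: 39.25
ee_pos: [0.4921, 0.0992, 0.1075]
ee_rot: [-0.5, 0.5, -0.5, 0.5]
force: [-0.4, -0.2, -0.3]
finger_gap: 0.0724
t: 40.45
ee_pos: [0.4604, -0.1222, 0.2533]
ee_rot: [0.498, -0.502, 0.503, -0.498]
force: [-1.0, -0.6, -0.9]
finger_gap: 0.072
[([0.4792, -0.2119], 0.1345), ([0.5875, -0.3349], 0.0419), ([0.5853, -0.2285], 0.0395)]
[([0.5783, -0.2297], 0.0518), ([0.5872, -0.3381], 0.0439)]
pos [ 0.4617 -0.1176  0.2529] delta_mm [110.6   2.9 117.1]
rotvec [-0.001 -0.003 -0.001] j7 0.26
rotvec [ 1.000e-03  3.139e+00 -1.000e-03] j7 0.26
```

View pics/t_scene.png

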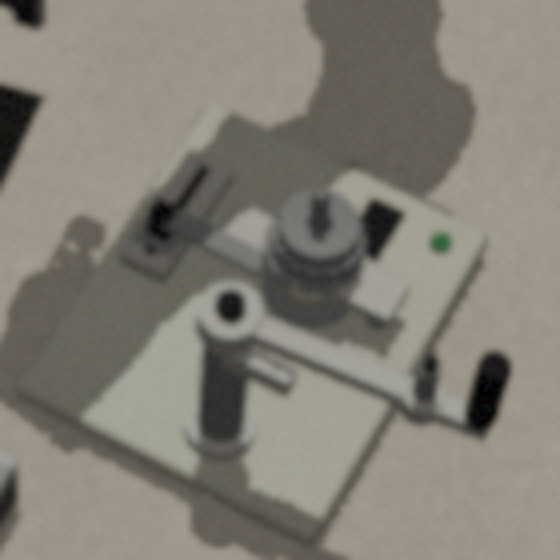

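```bash
python3 -m crank '{"delta_pos":[[28,0,30],[28,0,30],[28,0,30],[26,5,27],[0,40,0],[0,40,0],[0,40,0],[0,25,0],[0,0,0],[0,0,0]],"dr":[[0,0,0],[0,0,0],[0,0,0],[0,0,0],[0,0,0],[0,0,0],[0,0,0],[0,0,0],[0,0,0],[0,0,0]],"hand":[66,66,66,66,66,66,66,66,66,66]}'
python3 - <<'E'
from h import *
go([.5784,-.2283,.003],0)
E
```

```text
t: 41.55
ee_pos: [0.5795, -0.2259, 0.1028]
ee_rot: [-0.5, 0.5, -0.5, 0.5]
force: [-0.3, -0.4, 2.1]
finger_gap: 0.0659
pos [ 0.5795 -0.2259  0.1028] delta_mm [ 2.4 99.8 -1.1]
rotvec [ 0.     0.001 -0.   ] j7 0.71
rotvec [-0.   -3.14 -0.  ] j7 0.71
```

```bash
python3 -m crank '{"delta_pos":[[1,30,-0.5],[1,30,-0.5],[0.3,20,0],[0,12,0],[0,5,0],[0,2.5,0],[0,0,0],[0,0,0]],"dr":[[0,0,0],[0,0,0],[0,0,0],[0,0,0],[0,0,0],[0,0,0],[0,0,0],[0,0,0]],"hand":[66,66,66,66,66,66,66,66]}'
python3 - <<'E'
from h import *
go([.5784,-.2283,.003],0)
snap("scene","u_scene",(200,170,300,270),6)
E
```

```text
t: 42.35
ee_pos: [0.5786, -0.2294, 0.0038]
ee_rot: [0.5, -0.499, 0.501, -0.5]
force: [0.4, 0.6, -0.0]
finger_gap: 0.0661
pos [ 0.5786 -0.2294  0.0038] delta_mm [-1.1  0.8 -0.2]
rotvec [-0.002 -0.     0.   ] j7 0.79
rotvec [-1.000e-03  3.142e+00 -3.000e-03] j7 0.79
```

View pics/u_scene.png

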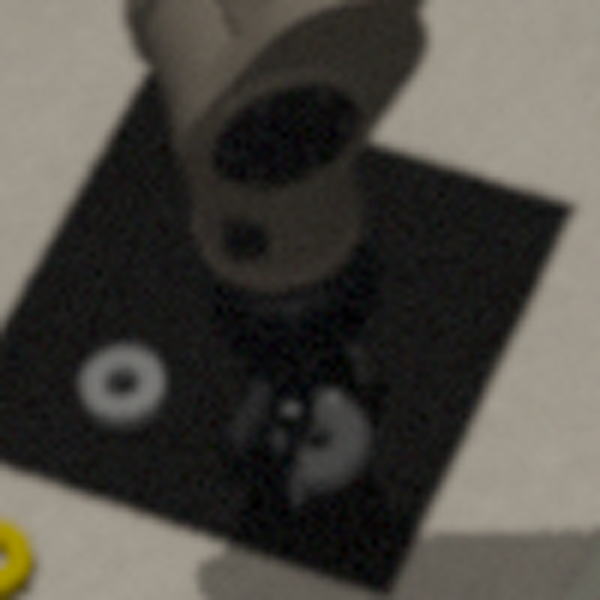

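```bash
python3 -m crank '{"delta_pos":[[-0.8,0.5,0],[0,0,0],[0,0,0],[0,0,0],[0,0,0],[0,0,0],[0,0,0],[0,-3,0],[0,-15,0],[0,-20,0],[0,0,0]],"dr":[[0,0,0],[0,0,0],[0,0,0],[0,0,0],[0,0,0],[0,0,0],[0,0,0],[0,0,0],[0,0,0],[0,0,0],[0,0,0]],"hand":[66,44,44,44,44,44,44,44,44,44,44]}'
python3 - <<'E'
from h import *
go([.4919,.0990,.25],0)
E
```

```text
t: 43.5
ee_pos: [0.5795, -0.2294, 0.0431]
ee_rot: [0.499, -0.499, 0.502, -0.501]
force: [0.2, -0.5, -2.5]
finger_gap: 0.0493
pos [ 0.5795 -0.2294  0.0431] delta_mm [-328.  -207.8  -86.8]
rotvec [-0.004 -0.     0.002] j7 0.76
rotvec [-3.000e-03  3.141e+00 -7.000e-03] j7 0.76
```

```bash
python3 -m crank '{"delta_pos":[[0,-40,0],[0,-40,0],[0,-40,0],[-10,-40,-5],[-20,-38,-5],[-36,-10,-10],[-36,0,-10],[-36,0,-10],[-36,0,-10],[-36,0,-10],[-36,0,-10],[-36,0,-8]],"dr":[[0,0,0],[0,0,0],[0,0,0],[0,0,0],[0,0,0],[0,0,0],[0,0,0],[0,0,0],[0,0,0],[0,0,0],[0,0,0],[0,0,0]],"hand":[44,44,44,44,44,44,44,44,44,44,44,44]}'
python3 -m crank '{"delta_pos":[[-26,0,-6],[-15,0,-3],[-5,0,0],[0,0,0],[0,0,0]],"dr":[[0,0,0],[0,0,0],[0,0,0],[0,0,0],[0,0,0]],"hand":[44,44,44,44,44]}'
python3 - <<'E'
from h import *
go([.4919,.0990,.178],0)
E
```

```text
t: 44.7
ee_pos: [0.4986, 0.0549, 0.2479]
ee_rot: [-0.5, 0.5, -0.5, 0.5]
force: [1.2, 0.9, -2.8]
finger_gap: 0.049
t: 45.2
ee_pos: [0.491, 0.0983, 0.2482]
ee_rot: [0.5, -0.5, 0.501, -0.499]
force: [-0.4, -0.7, -2.3]
finger_gap: 0.0495
pos [0.491  0.0983 0.2482] delta_mm [-0.7 70.2  0.9]
rotvec [ 0.    -0.002  0.001] j7 -0.13
rotvec [-1.00e-03  3.14e+00  0.00e+00] j7 -0.13
```

```bash
python3 -m crank '{"delta_pos":[[-0.4,25,0.5],[0,25,0.4],[0,18,0],[0,0,0],[0,0,0]],"dr":[[0,0,0],[0,0,0],[0,0,0],[0,0,0],[0,0,0]],"hand":[44,44,44,44,44]}'
python3 - <<'E'
from h import *
go([.4919,.0990,.16],0)
snap("scene","v_scene",(320,170,420,270),6)
E
```

```text
t: 45.7
ee_pos: [0.4922, 0.0988, 0.1807]
ee_rot: [0.5, -0.5, 0.501, -0.499]
force: [0.4, -0.5, -1.9]
finger_gap: 0.0493
pos [0.4922 0.0988 0.1807] delta_mm [-0.2 20.7 -0.3]
rotvec [-0.    -0.002  0.001] j7 -0.04
rotvec [-1.000e-03  3.139e+00 -0.000e+00] j7 -0.04
```

View pics/v_scene.png

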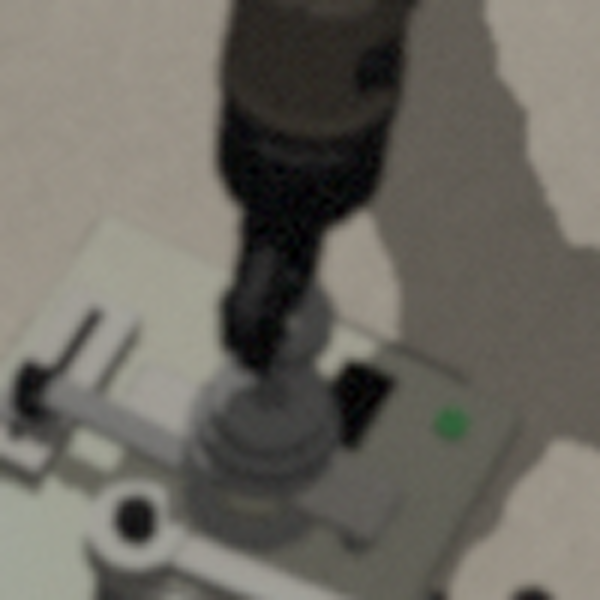

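```bash
python3 -m crank '{"delta_pos":[[0,8,0],[0,5,0],[0,4,0],[0,3,0],[0,3,0],[0,0,0]],"dr":[[0,0,0],[0,0,0],[0,0,0],[0,0,0],[0,0,0],[0,0,0]],"hand":[44,44,44,44,44,44]}'
python3 -m crank '{"delta_pos":[[0,4,0],[0,4,0],[0,4,0],[0,0,0]],"dr":[[0,0,0],[0,0,0],[0,0,0],[0,0,0]],"hand":[44,44,44,44]}'
python3 -m crank '{"delta_pos":[[0,4,0],[0,4,0],[0,3,0],[0,0,0]],"dr":[[0,0,0],[0,0,0],[0,0,0],[0,0,0]],"hand":[44,44,44,44]}'
```

```text
t: 46.35
ee_pos: [0.4915, 0.1, 0.1569]
ee_rot: [0.5, -0.5, 0.5, -0.5]
force: [-0.2, -0.2, -1.7]
finger_gap: 0.0496
t: 46.75
ee_pos: [0.4915, 0.0999, 0.1447]
ee_rot: [0.5, -0.5, 0.5, -0.5]
force: [1.4, -0.4, -2.3]
finger_gap: 0.0493
t: 47.15
ee_pos: [0.4916, 0.0999, 0.1338]
ee_rot: [0.5, -0.5, 0.5, -0.5]
force: [1.0, -0.5, -2.5]
finger_gap: 0.0494
```

```bash
python3 -m crank '{"delta_pos":[[0,4,0],[0,3,0],[0,2,0],[0,0,0]],"dr":[[0,0,0],[0,0,0],[0,0,0],[0,0,0]],"hand":[44,44,44,44]}'
python3 -m crank '{"delta_pos":[[0,0,0],[0,0,0],[0,0,0],[0,0,0]],"dr":[[0,0,0],[0,0,0],[0,0,0],[0,0,0]],"hand":[64,64,64,64]}'
python3 -m crank '{"delta_pos":[[0,-10,0],[0,-20,0],[0,-30,0],[0,-40,0],[0,-30,0],[36,-5,5],[36,0,5],[36,0,6],[36,0,6],[36,0,6],[36,0,6],[0,0,0]],"dr":[[0,0,0],[0,0,0],[0,0,0],[0,0,0],[0,0,0],[0,0,0],[0,0,0],[0,0,0],[0,0,0],[0,0,0],[0,0,0],[0,0,0]],"hand":[64,64,64,64,64,64,64,64,64,64,64,64]}'
python3 - <<'E'
from h import *
for n in("top","scene"):
  im=snap(n,"w_"+n,(215,180,345,330) if n=="top" else (285,180,425,320),4)
  print(rings(n,im))
go([.5872,-.3366,.25],0)
E
```

```text
t: 47.55
ee_pos: [0.4917, 0.1, 0.125]
ee_rot: [0.5, -0.5, 0.5, -0.5]
force: [1.0, -1.2, -2.8]
finger_gap: 0.0492
t: 47.95
ee_pos: [0.492, 0.1003, 0.1255]
ee_rot: [-0.5, 0.5, -0.5, 0.5]
force: [-0.4, -0.2, 0.4]
finger_gap: 0.064
t: 49.15
ee_pos: [0.5254, -0.122, 0.2616]
ee_rot: [0.498, -0.501, 0.503, -0.498]
force: [0.2, 0.1, -0.9]
finger_gap: 0.0638
[([0.5535, -0.2052], 0.1366), ([0.5875, -0.335], 0.042)]
[([0.587, -0.3383], 0.0441)]
pos [ 0.5256 -0.117   0.2608] delta_mm [219.5  10.9  62.2]
rotvec [-0.    -0.003  0.   ] j7 0.37
rotvec [-0.     3.139 -0.   ] j7 0.37
```

View pics/w_scene.png

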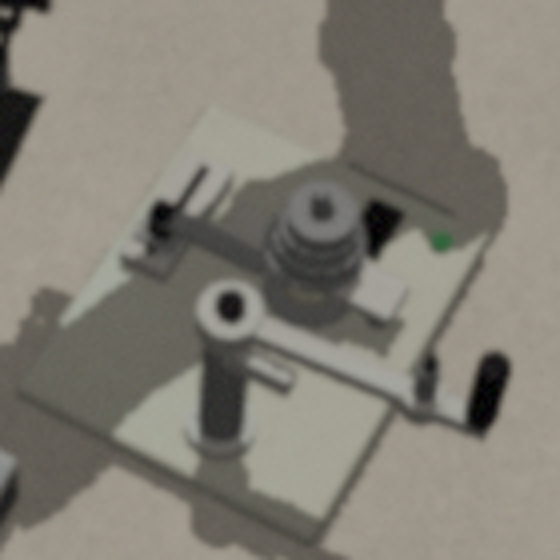

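Now d at (0.5872, -0.3366), opening 58.

```bash
python3 -m crank '{"delta_pos":[[36,0,10],[36,0,10],[36,0,10],[36,0,10],[36,5,11],[36,5,10],[4,40,1],[0,40,0],[0,40,0],[0,30,0],[0,0,0],[0,0,0]],"dr":[[0,0,0],[0,0,0],[0,0,0],[0,0,0],[0,0,0],[0,0,0],[0,0,0],[0,0,0],[0,0,0],[0,0,0],[0,0,0],[0,0,0]],"hand":[58,58,58,58,58,58,58,58,58,58,58,58]}'
python3 - <<'E'
from h import *
im=robot.get_image("scene")
print(rings("scene",im))
go([.5872,-.3366,.003],0)
E
```

```text
t: 50.45
ee_pos: [0.5885, -0.3348, 0.101]
ee_rot: [-0.5, 0.5, -0.499, 0.5]
force: [-1.0, 0.1, 0.4]
finger_gap: 0.0583
[([0.587, -0.3406], 0.0402)]
pos [ 0.5891 -0.3357  0.1022] delta_mm [ 0.8 99.2 -2.1]
rotvec [-0.002  0.001  0.001] j7 0.88
rotvec [ 1.00e-03 -3.14e+00  3.00e-03] j7 0.88
```

```bash
python3 -m crank '{"delta_pos":[[0.5,30,-1],[0.3,30,-0.7],[0,20,0],[0,12,0],[0,5,0],[0,3,0],[0,0,0],[0,0,0]],"dr":[[0,0,0],[0,0,0],[0,0,0],[0,0,0],[0,0,0],[0,0,0],[0,0,0],[0,0,0]],"hand":[58,58,58,58,58,58,58,58]}'
python3 - <<'E'
from h import *
go([.5872,-.3366,.003],0)
snap("scene","x_scene",(180,170,280,270),6)
E
```

```text
t: 51.3
ee_pos: [0.5866, -0.3371, 0.0012]
ee_rot: [0.5, -0.5, 0.5, -0.5]
force: [0.3, 0.1, -0.5]
finger_gap: 0.058
pos [ 0.5866 -0.3371  0.0012] delta_mm [-0.5 -1.8  0.6]
rotvec [-0.001 -0.     0.001] j7 0.95
rotvec [-1.000e-03  3.142e+00 -2.000e-03] j7 0.95
```

View pics/x_scene.png

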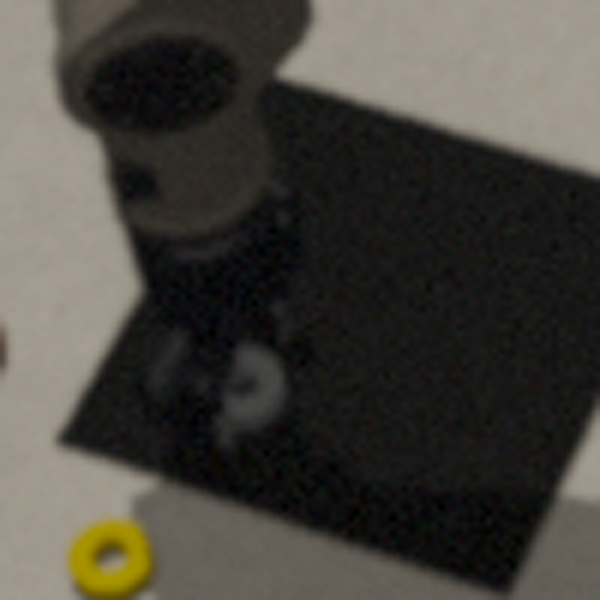

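Raise 2.5 mm first, so the tips stay off the mat, then close.

```bash
python3 -m crank '{"delta_pos":[[0,-2.5,0],[0,0,0],[0,0,0],[0,0,0],[0,0,0],[0,0,0],[0,0,0],[0,-3,0],[0,-15,0],[0,-20,0],[0,0,0],[0,0,0]],"dr":[[0,0,0],[0,0,0],[0,0,0],[0,0,0],[0,0,0],[0,0,0],[0,0,0],[0,0,0],[0,0,0],[0,0,0],[0,0,0],[0,0,0]],"hand":[58,36,36,36,36,36,36,36,36,36,36,36]}'
python3 - <<'E'
from h import *
go([.4919,.0997,.25],0)
E
```

```text
t: 52.55
ee_pos: [0.5867, -0.337, 0.042]
ee_rot: [0.5, -0.499, 0.501, -0.5]
force: [-0.6, 0.5, -1.8]
finger_gap: 0.0409
pos [ 0.5867 -0.337   0.042 ] delta_mm [-436.6 -208.5  -94.4]
rotvec [-0.002  0.     0.001] j7 0.92
rotvec [ 1.000e-03 -3.142e+00  3.000e-03] j7 0.92
```

```bash
python3 -m crank '{"delta_pos":[[0,-40,0],[0,-40,0],[-5,-40,0],[-20,-40,-5],[-36,-38,-8],[-36,-10,-8],[-36,0,-8],[-36,0,-8],[-36,0,-8],[-36,0,-8],[-36,0,-8],[-36,0,-8]],"dr":[[0,0,0],[0,0,0],[0,0,0],[0,0,0],[0,0,0],[0,0,0],[0,0,0],[0,0,0],[0,0,0],[0,0,0],[0,0,0],[0,0,0]],"hand":[36,36,36,36,36,36,36,36,36,36,36,36]}'
python3 -m crank '{"delta_pos":[[-36,0,-8],[-36,0,-8],[-36,0,-8],[-15,0,-1],[0,0,0],[0,0,0]],"dr":[[0,0,0],[0,0,0],[0,0,0],[0,0,0],[0,0,0],[0,0,0]],"hand":[36,36,36,36,36,36]}'
python3 - <<'E'
from h import *
go([.4919,.0993,.18],0)
E
```

```text
t: 53.75
ee_pos: [0.5165, -0.0243, 0.2462]
ee_rot: [-0.5, 0.5, -0.5, 0.5]
force: [0.9, 0.2, -2.1]
finger_gap: 0.0408
t: 54.35
ee_pos: [0.4925, 0.0962, 0.2465]
ee_rot: [0.5, -0.5, 0.5, -0.5]
force: [0.2, -0.1, -1.4]
finger_gap: 0.0412
pos [0.4925 0.0962 0.2465] delta_mm [-3.1 66.5 -0.6]
rotvec [ 0.    -0.001  0.001] j7 -0.09
rotvec [-1.000e-03  3.141e+00  0.000e+00] j7 -0.09
```

```bash
python3 -m crank '{"delta_pos":[[-1.5,25,-0.5],[-1.2,25,0],[0,16,0],[0,0,0],[0,0,0]],"dr":[[0,0,0],[0,0,0],[0,0,0],[0,0,0],[0,0,0]],"hand":[36,36,36,36,36]}'
python3 - <<'E'
from h import *
go([.4917,.0995,.16],0)
snap("scene","y_scene",(320,170,420,270),6)
E
```

```text
t: 54.85
ee_pos: [0.4925, 0.0982, 0.181]
ee_rot: [0.499, -0.5, 0.501, -0.499]
force: [-0.3, 0.2, -1.4]
finger_gap: 0.0412
pos [0.4925 0.0982 0.181 ] delta_mm [-1.3 21.  -0.8]
rotvec [-0.    -0.003  0.001] j7 -0.0
rotvec [-1.000e-03  3.139e+00 -0.000e+00] j7 -0.0
```

View pics/y_scene.png

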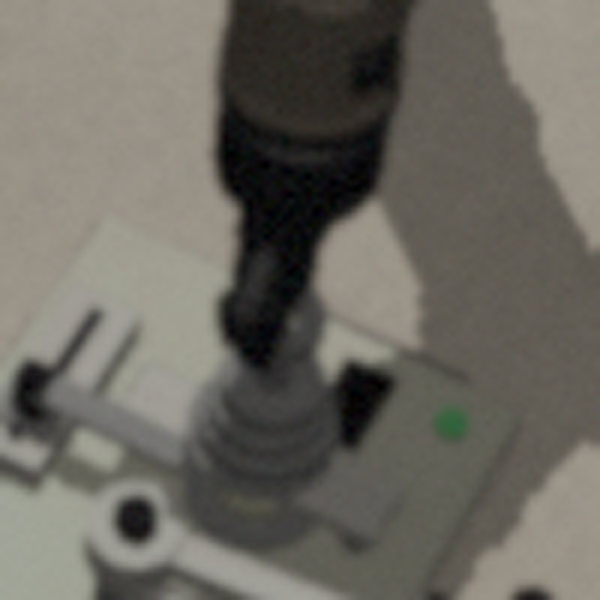

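```bash
python3 -m crank '{"delta_pos":[[-0.4,8,0],[0,5,0],[0,4,0],[0,3,0],[0,3,0],[0,0,0]],"dr":[[0,0,0],[0,0,0],[0,0,0],[0,0,0],[0,0,0],[0,0,0]],"hand":[36,36,36,36,36,36]}'
python3 -m crank '{"delta_pos":[[0,4,0],[0,4,0],[0,4,0],[0,0,0]],"dr":[[0,0,0],[0,0,0],[0,0,0],[0,0,0]],"hand":[36,36,36,36]}'
```

```text
t: 55.5
ee_pos: [0.4919, 0.1002, 0.1574]
ee_rot: [0.5, -0.5, 0.5, -0.5]
force: [1.0, 0.5, -2.0]
finger_gap: 0.0413
t: 55.9
ee_pos: [0.492, 0.0994, 0.1451]
ee_rot: [0.5, -0.5, 0.501, -0.499]
force: [1.3, -5.2, -4.4]
finger_gap: 0.0411
```

```bash
python3 -m crank '{"delta_pos":[[1.3,0,0],[0,0,0]],"dr":[[0,0,0],[0,0,0]],"hand":[36,36]}'
python3 -m crank '{"delta_pos":[[0,2,0],[0,2,0],[0,0,0]],"dr":[[0,0,0],[0,0,0],[0,0,0]],"hand":[36,36,36]}'
```

```text
t: 56.1
ee_pos: [0.4919, 0.0992, 0.1454]
ee_rot: [-0.5, 0.5, -0.5, 0.5]
force: [0.2, -2.2, -3.2]
finger_gap: 0.0412
t: 56.4
ee_pos: [0.492, 0.0992, 0.1415]
ee_rot: [-0.5, 0.5, -0.5, 0.5]
force: [0.8, -1.6, -1.7]
finger_gap: 0.0413
```

```bash
python3 -m crank '{"delta_pos":[[0.4,1,0],[0,0,0]],"dr":[[0,0,0],[0,0,0]],"hand":[36,36]}'
python3 -m crank '{"delta_pos":[[0,0,0],[0,0,0],[0,0,0],[0,0,0]],"dr":[[0,0,0],[0,0,0],[0,0,0],[0,0,0]],"hand":[58,58,58,58]}'
python3 -m crank '{"delta_pos":[[0,-10,0],[0,-20,0],[0,-30,0],[0,-40,0],[0,-40,0],[0,-40,0],[0,-20,0],[0,0,0]],"dr":[[0,0,0],[0,0,0],[0,0,0],[0,0,0],[0,0,0],[0,0,0],[0,0,0],[0,0,0]],"hand":[58,58,58,58,58,58,58,58]}'
python3 - <<'E'
from h import *
for n in("top","scene"):
  im=snap(n,"z_"+n,(215,180,345,330) if n=="top" else (320,190,400,270),4 if n=="top" else 7)
E
```

```text
t: 56.6
ee_pos: [0.4919, 0.0991, 0.1405]
ee_rot: [-0.5, 0.5, -0.5, 0.5]
force: [0.5, -0.4, -3.0]
finger_gap: 0.0413
t: 57.0
ee_pos: [0.4921, 0.0988, 0.1408]
ee_rot: [-0.5, 0.5, -0.5, 0.5]
force: [-0.2, -0.1, -0.3]
finger_gap: 0.0579
t: 57.8
ee_pos: [0.4937, 0.0986, 0.3442]
ee_rot: [-0.498, 0.5, -0.5, 0.502]
force: [0.5, 0.8, -0.8]
finger_gap: 0.0581
```

View pics/z_scene.png

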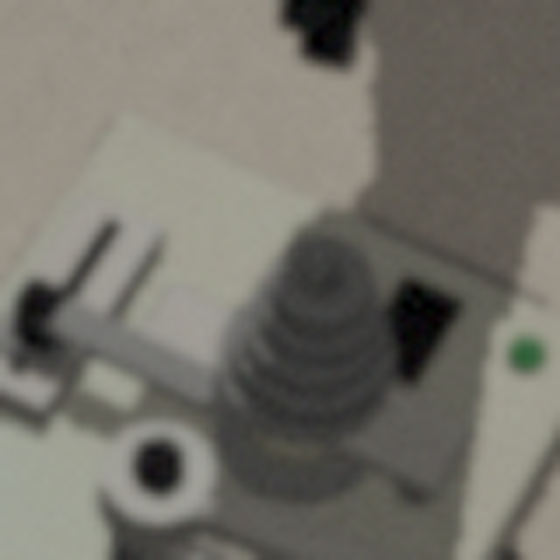

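```bash
python3 -m crank '{"delta_pos":[[0,-15,0],[0,0,0]],"dr":[[0,0.035,0],[0,0.035,0]],"hand":[45,45]}'
python3 - <<'E'
from h import *
go([.644,.2563,.36],np.radians(-4))
E
```

```text
t: 58.1
ee_pos: [0.4919, 0.0984, 0.3556]
ee_rot: [0.482, -0.518, 0.518, -0.481]
force: [-0.4, 0.5, -0.4]
finger_gap: 0.0445
pos [0.4919 0.0984 0.3556] delta_mm [-168.4   -4.5  140.4]
rotvec [ 0.    -0.002  0.001] j7 -0.29
rotvec [-1.00e-03  3.14e+00  1.00e-03] j7 -0.29
```

```bash
python3 -m crank '{"delta_pos":[[-28,-1,23],[-28,-1,23],[-28,-1,23],[-28,-1,24],[-28,0,24],[-28,0,23],[0,0,0],[0,0,0]],"dr":[[0,0,0],[0,0,0],[0,0,0],[0,0,0],[0,0,0],[0,0,0],[0,0,0],[0,0,0]],"hand":[45,45,45,45,45,45,45,45]}'
python3 - <<'E'
from h import *
go([.644,.2563,.243],np.radians(-4))
snap("scene","a2",(320,170,440,310),4.2)
E
```

```text
t: 58.9
ee_pos: [0.6431, 0.2562, 0.357]
ee_rot: [0.484, -0.517, 0.517, -0.481]
force: [0.1, -0.1, -0.3]
finger_gap: 0.045
pos [0.6431 0.2562 0.357 ] delta_mm [ -0.6 114.    1.2]
rotvec [ 0.003 -0.     0.003] j7 -0.22
rotvec [-0.005  3.141  0.005] j7 -0.22
```

View pics/a2.png

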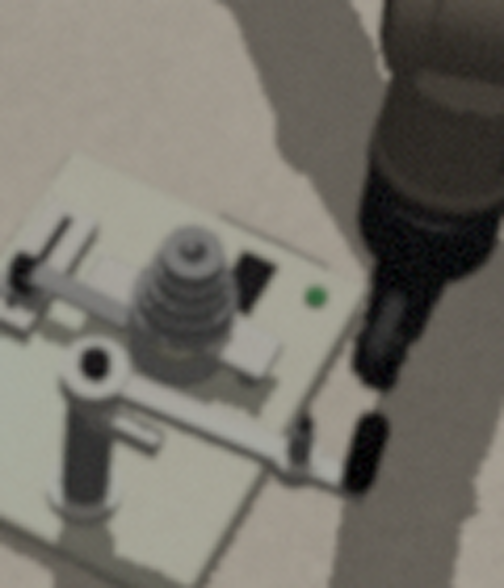

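```bash
python3 - <<'E'
from h import *
im=cv2.imread("pics/a2.png"); x,y,s=320,170,4.2; t=np.linspace(0,6.28,60)
for r,z in((.038,.09),(.034,.106),(.030,.122),(.026,.138),(.022,.154),(.004,.16)):
    q=((proj("scene",np.c_[.4925+r*np.cos(t),.0975+r*np.sin(t),0*t+z])-[x,y]+.5)*s-.5).astype(np.int32)
    cv2.polylines(im,[q],True,(0,0,255),1)
cv2.imwrite("pics/a3.png",cv2.resize(im[190:420,80:300],None,fx=2.6,fy=2.6))
E
python3 -m crank '{"delta_pos":[[0,30,0],[0,30,0],[0,20,0],[0,20,0],[0,13,0],[0,0,0]],"dr":[[0,0,0],[0,0,0],[0,0,0],[0,0,0],[0,0,0],[0,0,0]],"hand":[45,45,45,45,45,45]}'
```

```text
t: 59.55
ee_pos: [0.642, 0.2555, 0.2451]
ee_rot: [-0.483, 0.518, -0.517, 0.481]
force: [0.3, -0.6, 0.2]
finger_gap: 0.0448
```

View pics/a3.png

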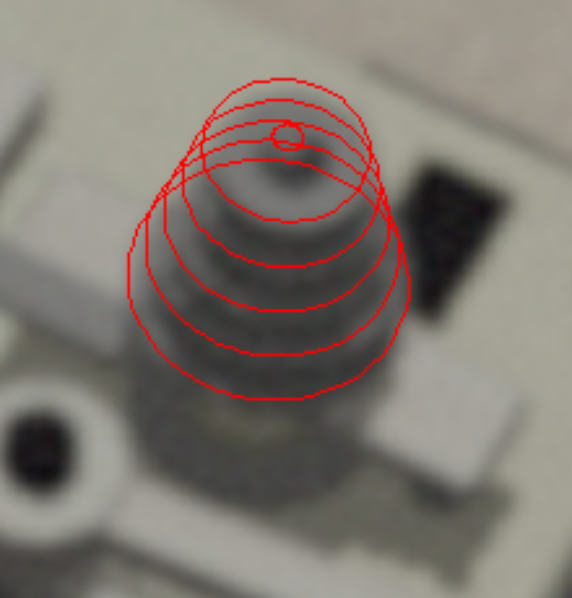

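```bash
python3 -m crank '{"delta_pos":[[0,0,0],[0,0,0],[0.2,0,-7.2],[0.6,0,-14.4],[0.6,0,-14.4],[0.6,0,-14.4],[0.6,0,-14.4],[0.6,0,-14.4],[0.6,0,-14.4],[0,0,0]],"dr":[[0,0,0],[0,0,0],[0,-0.04,0],[0,-0.08,0],[0,-0.08,0],[0,-0.08,0],[0,-0.08,0],[0,-0.08,0],[0,-0.08,0],[0,0,0]],"hand":[30,30,30,30,30,30,30,30,30,30]}'
python3 - <<'E'
from h import *
snap("scene","a4",(320,170,440,310),4.2)
o,R=tool(); p=o['ee_pos'][:2]-[.6318,.0768]; print(np.hypot(*p),np.degrees(np.arctan2(p[1],p[0])),np.degrees(np.arctan2(R[1,2],R[0,2])))
E
```

```text
t: 60.55
ee_pos: [0.5513, 0.2381, 0.2475]
ee_rot: [-0.599, 0.376, -0.375, 0.6]
force: [0.3, -0.9, -0.0]
finger_gap: 0.03
0.18051895377329133 116.19547780105013 25.758792190602442
```

View pics/a4.png

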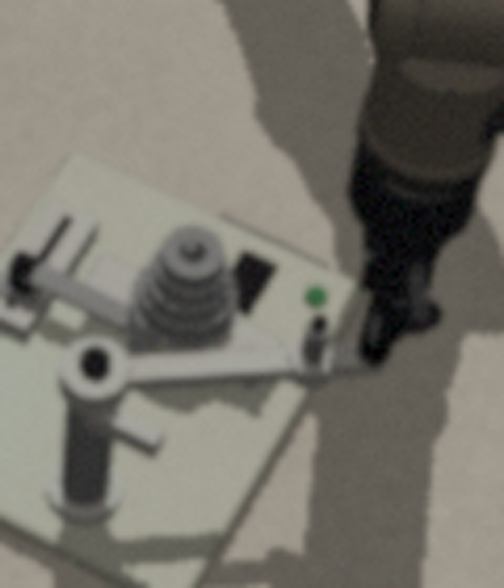

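```bash
python3 -m crank '{"delta_pos":[[0.6,2,-14.4],[0.6,1,-14.4],[0.6,0,-14.4],[0.6,0,-14.4],[0.6,0,-14.4],[0.6,0,-14.4],[0.6,0,-14.4],[0.6,0,-14.4],[0.6,0,-14.4],[0.6,0,-14.4],[0,0,0]],"dr":[[0,-0.08,0],[0,-0.08,0],[0,-0.08,0],[0,-0.08,0],[0,-0.08,0],[0,-0.08,0],[0,-0.08,0],[0,-0.08,0],[0,-0.08,0],[0,-0.08,0],[0,0,0]],"hand":[30,30,30,30,30,30,30,30,30,30,30]}'
python3 - <<'E'
from h import *
o,R=tool(); p=o['ee_pos'][:2]-[.6318,.0768]; print(np.hypot(*p),np.degrees(np.arctan2(p[1],p[0])),np.degrees(np.arctan2(R[1,2],R[0,2])))
E
```

```text
t: 61.7
ee_pos: [0.4603, 0.1318, 0.2441]
ee_rot: [-0.698, 0.114, -0.114, 0.698]
force: [-0.4, -0.2, -0.0]
finger_gap: 0.0302
0.18007864308538446 162.23303559886426 71.44449166082008
```

```bash
python3 -m crank '{"delta_pos":[[0.3,0,-10],[0.3,0,-10],[0.1,0,-6],[0,0,0]],"dr":[[0,-0.055,0],[0,-0.055,0],[0,-0.033,0],[0,0,0]],"hand":[30,30,30,30]}'
python3 -m crank '{"delta_pos":[[0.1,0,-4],[0,0,0]],"dr":[[0,-0.02,0],[0,0,0]],"hand":[30,30]}'
python3 -m crank '{"delta_pos":[[0.1,0,-3],[0,0,0]],"dr":[[0,-0.015,0],[0,0,0]],"hand":[30,30]}'
python3 -m crank '{"delta_pos":[[0,0,-2],[0,0,0]],"dr":[[0,0,0],[0,0,0]],"hand":[30,30]}'
```

```text
t: 62.1
ee_pos: [0.4544, 0.1081, 0.244]
ee_rot: [-0.704, 0.064, -0.064, 0.704]
force: [0.4, -1.2, 0.0]
finger_gap: 0.0304
t: 62.3
ee_pos: [0.4534, 0.1042, 0.2438]
ee_rot: [0.705, -0.056, 0.056, -0.705]
force: [-0.8, -0.1, 0.5]
finger_gap: 0.0299
t: 62.5
ee_pos: [0.4527, 0.1009, 0.2437]
ee_rot: [0.705, -0.05, 0.05, -0.705]
force: [-0.8, -0.0, 0.5]
finger_gap: 0.0302
t: 62.7
ee_pos: [0.4527, 0.1007, 0.2437]
ee_rot: [-0.705, 0.05, -0.051, 0.706]
force: [1.6, 5.7, -2.8]
finger_gap: 0.0299
```

```bash
python3 -m crank '{"delta_pos":[[0,0,-2],[0,0,0]],"dr":[[0,0,0],[0,0,0]],"hand":[30,30]}'
python3 -m crank '{"delta_pos":[[0,0,4],[0,0,3],[0,0,0],[0,-10,0],[0,-20,0],[0,-30,0],[0,-40,0],[0,-20,0],[0,0,0]],"dr":[[0,0,0],[0,0,0],[0,0,0],[0,0,0],[0,0,0],[0,0,0],[0,0,0],[0,0,0],[0,0,0]],"hand":[32,36,36,36,36,36,36,36,36]}'
python3 - <<'E'
from h import *
snap("scene","a5",(300,170,420,310),4.2)
snap("top","a5t",(215,180,345,330),4)
go([.50,-.018,.36],np.radians(-8))
E
```

```text
t: 62.9
ee_pos: [0.4527, 0.1006, 0.2437]
ee_rot: [-0.704, 0.049, -0.05, 0.707]
force: [3.9, 11.4, -7.0]
finger_gap: 0.0296
t: 63.8
ee_pos: [0.4548, 0.1039, 0.3674]
ee_rot: [-0.704, 0.049, -0.053, 0.707]
force: [-0.3, -0.5, -1.7]
finger_gap: 0.0362
pos [0.4531 0.1036 0.364 ] delta_mm [  63.8    4.  -113.7]
rotvec [-1.000e-03  1.567e+00 -0.000e+00] j7 1.07
rotvec [-0.000e+00 -1.575e+00  1.000e-03] j7 1.07
```

View pics/a5.png

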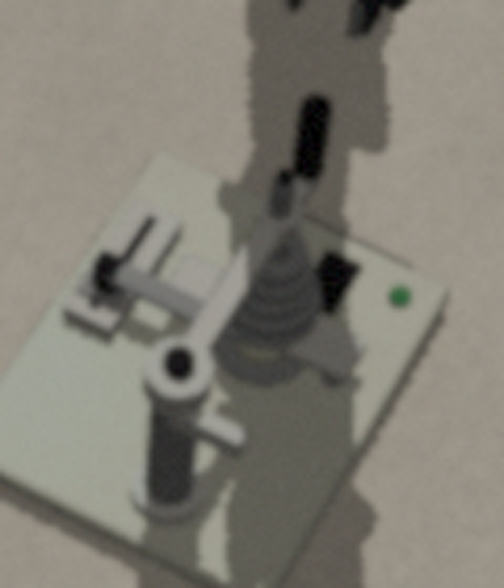

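```bash
python3 -m crank '{"delta_pos":[[0,0,-38],[32,0,-38],[32,0,-38],[0,0,0],[0,0,0],[0,0,0],[0,0,0],[0,0,0],[0,0,0],[0,0,0],[0,0,0],[0,0,0]],"dr":[[0,0,0],[0,0,0],[0,0,0],[0,0.131,0],[0,0.131,0],[0,0.131,0],[0,0.131,0],[0,0.131,0],[0,0.131,0],[0,0.131,0],[0,0.131,0],[0,0.131,0]],"hand":[60,60,60,60,60,60,60,60,60,60,60,60]}'
python3 -m crank '{"delta_pos":[[0,0,0],[0,0,0],[0,0,0],[0,0,0],[0,0,0]],"dr":[[0,0.131,0],[0,0.131,0],[0,0.126,0],[0,0,0],[0,0,0]],"hand":[60,60,60,60,60]}'
python3 - <<'E'
from h import *
go([.5004,-.0182,.12],np.radians(-8))
E
```

```text
t: 65.1
ee_pos: [0.4993, -0.0182, 0.3624]
ee_rot: [0.558, -0.436, 0.435, -0.556]
force: [-0.5, 0.4, 0.1]
finger_gap: 0.0597
t: 65.6
ee_pos: [0.4997, -0.018, 0.3629]
ee_rot: [-0.465, 0.533, -0.533, 0.464]
force: [-0.3, -0.1, -0.1]
finger_gap: 0.0601
pos [ 0.4997 -0.018   0.3629] delta_mm [-1.000e-01  2.429e+02  1.100e+00]
rotvec [0.001 0.004 0.001] j7 -0.14
rotvec [ 1.000e-03 -3.138e+00 -2.000e-03] j7 -0.14
```

```bash
python3 -m crank '{"delta_pos":[[0,40,1],[0,40,0],[0,40,0],[0,40,0],[0,40,0],[0,40,0],[0,0,0],[0,0,0]],"dr":[[0,0,0],[0,0,0],[0,0,0],[0,0,0],[0,0,0],[0,0,0],[0,0,0],[0,0,0]],"hand":[60,60,60,60,60,60,60,60]}'
python3 - <<'E'
from h import *
snap("scene","a6",(300,170,420,310),4.2)
go([.5004,-.0182,.055],np.radians(-8))
E
```

```text
t: 66.4
ee_pos: [0.501, -0.0186, 0.124]
ee_rot: [-0.465, 0.533, -0.533, 0.464]
force: [-1.4, 0.4, 1.3]
finger_gap: 0.06
pos [ 0.5021 -0.0185  0.1251] delta_mm [-0.  70.1 -1.9]
rotvec [-0.001  0.001 -0.   ] j7 0.18
rotvec [-0.00e+00 -3.14e+00  2.00e-03] j7 0.18
```

View pics/a6.png

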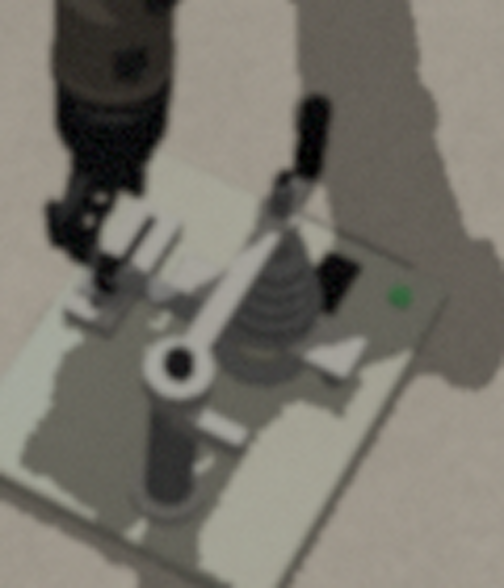

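```bash
python3 -m crank '{"delta_pos":[[0,20,0],[0,20,0],[0,15,0],[0,13,0],[0,0,0],[0,0,0]],"dr":[[0,0,0],[0,0,0],[0,0,0],[0,0,0],[0,0,0],[0,0,0]],"hand":[60,60,60,60,60,60]}'
python3 -m crank '{"delta_pos":[[0,0,-10],[0,0,-10],[0,0,-8],[0,0,-8],[0,0,-8],[0,0,-8],[0,0,-6],[0,0,-6],[0,0,0]],"dr":[[0,0,0],[0,0,0],[0,0,0],[0,0,0],[0,0,0],[0,0,0],[0,0,0],[0,0,0],[0,0,0]],"hand":[60,60,60,60,60,60,60,60,60]}'
python3 -m crank '{"delta_pos":[[0,0,-3],[0,0,0]],"dr":[[0,0,0],[0,0,0]],"hand":[60,60]}'
```

```text
t: 67.05
ee_pos: [0.5016, -0.0182, 0.0562]
ee_rot: [0.464, -0.533, 0.534, -0.464]
force: [-0.4, 0.8, 0.2]
finger_gap: 0.0598
t: 67.95
ee_pos: [0.4366, -0.009, 0.0555]
ee_rot: [-0.464, 0.534, -0.533, 0.464]
force: [-0.2, -0.5, -0.3]
finger_gap: 0.0598
t: 68.15
ee_pos: [0.4344, -0.0087, 0.0555]
ee_rot: [-0.464, 0.534, -0.533, 0.464]
force: [-0.0, 0.5, 0.1]
finger_gap: 0.06
```

```bash
python3 -m crank '{"delta_pos":[[0,0,-3],[0,0,-2],[0,0,0]],"dr":[[0,0,0],[0,0,0],[0,0,0]],"hand":[60,60,60]}'
python3 -m crank '{"delta_pos":[[0,0,-2],[0,0,0]],"dr":[[0,0,0],[0,0,0]],"hand":[60,60]}'
python3 -m crank '{"delta_pos":[[0,0,-2],[0,0,0]],"dr":[[0,0,0],[0,0,0]],"hand":[60,60]}'
```

```text
t: 68.45
ee_pos: [0.4295, -0.0081, 0.0556]
ee_rot: [-0.464, 0.534, -0.533, 0.464]
force: [0.3, -0.7, -0.2]
finger_gap: 0.0599
t: 68.65
ee_pos: [0.4289, -0.008, 0.0559]
ee_rot: [0.464, -0.533, 0.534, -0.464]
force: [5.0, -0.7, -3.1]
finger_gap: 0.0599
t: 68.85
ee_pos: [0.4288, -0.0079, 0.0562]
ee_rot: [0.463, -0.532, 0.535, -0.465]
force: [8.9, -2.1, -5.4]
finger_gap: 0.0601
```

Stop reached after 50 mm of travel. I back off, lift clear and check.

```bash
python3 -m crank '{"delta_pos":[[0,0,8],[0,0,12],[0,0,4],[0,-10,0],[0,-20,0],[0,-40,0],[0,-40,0],[0,-40,0],[0,-40,0],[0,-40,0],[0,-40,0],[0,0,0]],"dr":[[0,0,0],[0,0,0],[0,0,0],[0,0,0],[0,0,0],[0,0,0],[0,0,0],[0,0,0],[0,0,0],[0,0,0],[0,0,0],[0,0,0]],"hand":[60,60,60,60,60,60,60,60,60,60,60,60]}'
python3 -m crank '{"delta_pos":[[38,0,0],[38,0,0],[38,0,0],[38,0,0],[38,0,0],[0,0,0],[0,0,0],[0,0,0]],"dr":[[0,0,0],[0,0,0],[0,0,0],[0,0,0],[0,0,0],[0,0,0],[0,0,0],[0,0,0]],"hand":[60,60,60,60,60,60,60,60]}'
python3 - <<'E'
from h import *
a=robot.get_image("scene");b=robot.get_image("top")
cv2.imwrite("pics/fs.png",cv2.resize(a[160:320,280:440],None,fx=4,fy=4,interpolation=cv2.INTER_CUBIC)[:590,:,::-1])
cv2.imwrite("pics/ft.png",cv2.resize(b[170:320,100:350],None,fx=3.2,fy=3.2,interpolation=cv2.INTER_CUBIC)[:,:,::-1])
for n in("scene","top"):
    for t in("arrest_grip","swing_handle","wash_bottle","reagent_bottle","tip_box","weight_a"):
        print(n,t,[(np.round(d['position'],3).tolist(),round(d['score'],2)) for d in robot.place_of(t,n)[:4]])
E
```

```text
t: 70.05
ee_pos: [0.4518, -0.0114, 0.3302]
ee_rot: [0.461, -0.533, 0.534, -0.467]
force: [-0.3, -0.7, -0.1]
finger_gap: 0.0598
t: 70.85
ee_pos: [0.4231, -0.198, 0.3251]
ee_rot: [-0.465, 0.534, -0.533, 0.464]
force: [0.1, 0.1, 0.3]
finger_gap: 0.0602
scene arrest_grip [([0.45, -0.008, 0.075], 0.7)]
scene swing_handle [([0.451, 0.104, 0.258], 0.76)]
scene wash_bottle [([0.762, -0.106, -0.004], 0.75), ([0.491, 0.101, 0.137], 0.52)]
scene reagent_bottle [([0.566, 0.423, 0.0], 0.65), ([0.488, 0.101, 0.088], 0.37)]
scene tip_box [([0.763, -0.111, -0.003], 0.56)]
scene weight_a [([0.738, -0.276, -0.0], 0.77), ([0.706, -0.351, 0.002], 0.72), ([0.491, 0.101, 0.121], 0.6), ([0.621, -0.483, 0.003], 0.6)]
top arrest_grip [([0.452, -0.013, 0.075], 0.77)]
top swing_handle [([0.453, 0.101, 0.256], 0.55)]
top wash_bottle [([0.402, 0.381, 0.001], 0.78)]
top reagent_bottle [([0.563, 0.421, 0.0], 0.72), ([0.493, 0.102, 0.157], 0.49)]
top tip_box [([0.765, -0.11, 0.002], 0.91), ([0.493, 0.099, 0.085], 0.27)]
top weight_a [([0.62, -0.487, -0.001], 0.74), ([0.494, 0.103, 0.103], 0.65), ([0.493, 0.098, 0.136], 0.61), ([0.738, -0.282, -0.005], 0.6)]
```

View pics/fs.png

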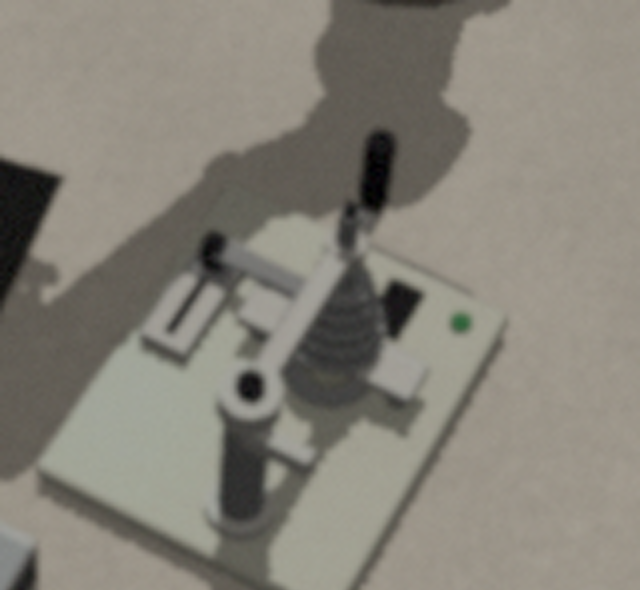

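View pics/ft.png

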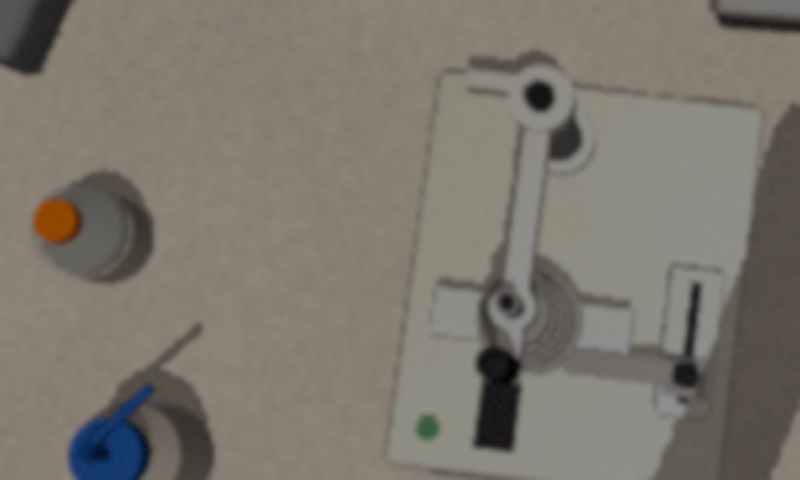

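The scene crop shows the rings stacked on the post near (335,320), the arm over the post, and the arrest at its robot-side end (213,250). The top crop shows the bottles where they were. Handing in.

```bash
python3 -c "
from rig import robot
robot.finish_job()"
```

```text
the job is handed in; nothing more can be done
```

The rig is set up as asked, and I handed the job in at about 71 s on the robot's clock. I did the steps in this order:
1. I pushed the arrest to its locked end, then swung the probe arm out to its stop.
2. I threaded all four ring weights (68, 60, 52, then 44 mm) onto the post, widest at the bottom.
3. I swung the arm back to its stop over the post, then pushed the arrest to its free end.

**Checks that agreed:**
- Each stop showed as a clear force rise, 9 to 15 N.
- The arrest travelled about 50 mm in total.
- The ring outlines fit the fully-home heights to about one pixel, checked while the post was still locked and before the arm swung back.
- The last pictures show the arm over the post, the arrest at its free end and the gripper clear. The wash bottle, reagent bottle and tip box are where they were to within a few millimetres.

**Checks that disagreed or were off:**
- The two cameras differed by about 3 mm in y, so I used the mean.
- The finger opening read about 2.5 mm under the true ring diameters.
- Weights b and d rubbed the post with about 5 N of side force. I moved them about 1 mm sideways and they went down freely.
- In the last scene picture the network also reported the tip box as a wash bottle. The top view had the wash bottle in its place.

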